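# Pack the furniture assembly kit into its tote in layers

## Robot

A 7-joint arm with a two-finger parallel gripper is mounted at the origin on the work surface. World frame = base frame: x ahead of the robot, y to its left, z up, the work surface at z = 0. Lengths are in m, angles in rad, forces in N, time in s.
With the tool pointing down it reaches from about 0.4 to 0.85 m from the base axis. Payload 4.5 kg.
Tool frame: the origin (TCP) lies midway between the tips of the shut fingers; the grasp point (between the pads) lies 19 mm behind it (ctrl.grip_depth is the distance from the TCP to the grasp point, in m); z points along the fingers, y is the line along which they close (so a half turn about z gives the same grasp; the last joint's range is limited). The gripper opens to 85 mm and grips with 20 to 120 N. Pads are 22 mm wide; open, the fingers measure 114 mm over their backs; the gripper's body (76 mm by 85 mm) begins 54 mm behind the grasp point. The pads swing forward as they close: fully open they stand 13 mm farther back than shut.
Start: joints at [1.198, 0.689, -0.195, 1.565, 0.157, 0.902, -0.215], TCP at [0.247, -0.574, 0.231] pointing down, gripper open.
Joint ranges: [-3.01, 3.01], [-0.46, 2.08], [-1.47, 1.51], [0.13, 2.56], [-1, 4.14], [0.04, 2.09], [-2.66, 2.66]. Speed limits (rad/s): [2.57, 2.57, 3.14, 3.14, 3.14, 3.14, 3.14].

## Interface

Orientations are given as a unit quaternion [x, y, z, w].
In Python, from station import ctrl, imaging gives the robot as it stands.
- The arm moves only by the tool step_arm, never from a script. Its argument "increments" is one flat list of numbers, 7 for each row, row after row: the shift along the tool's x, y, z in mm, then the turn, a rotation vector about the tool's x, y, z in rad, then the opening, from 0 (shut) to 1 (fully open). A call has 1 to 12 rows; each row is the pose to reach, as a shift and turn from the pose commanded when the call began, along the tool's axes at that moment; what a row does not reach only later rows make up. A row lasts 1/10 s, in which the tool goes at most 50 mm and 8.59 degrees, less where a joint would pass 70% of its speed; a pose out of reach is approached as far as the arm can. A call with a gripper value outside its range is refused whole. The fingers move at their own pace and stop on an object; the grip force is fixed at half the most. Time passes only in rows, so rows that repeat a pose let the fingers close. It gives the time, the measured TCP pose, the force, the opening and the grip force at its end, in the units of the state.
- ctrl.read_state(): the state, without advancing time (a new reading comes with each control period).
- imaging.read_camera(name): name is "scene" or "side" or "wrist"; returns the picture (384x512x3 uint8, red, green, blue); there is no depth.
- imaging.camera_info(name): a dict with "mtx" (3x3 intrinsics, pixels), "world_to_cam" (4x4, takes a point from world to camera coordinates). Camera axes: x right, y down, z forward; pixel columns grow to the right and rows downward; lengths in m; the calibration is good to about 2 mm. A picture is of the moment at which its call begins: read the wrist's pose just before it. camera_info takes no time and is no camera call; for the wrist camera it gives the pose at the moment of the call.
- ctrl.close_job(): hands the job in; it is judged then, once.
The state is a dict: "time_s": time; "joints": joint angles; "joint_vel": joint speeds; "joint_torque": joint torques, N m; "eef_pos": TCP position; "tcp_rot": TCP orientation; "wrist_force": force on the tool from outside, world axes, zero at the start; "moment": the same for the moment, N m; "opening": finger opening in m; "grasp_force": force on a finger pad.
Only numpy, scipy, OpenCV 4.12 (cv2) and the standard library are available. Lean on these libraries where they do the work, as an engineer would, in place of code of your own. Each camera call takes 0.05 s, during which the arm holds its last target. There are 200 camera calls.

## Task

Pack the assembly kit into the grey tote in layers: first lay the two steel legs flat and lengthways on its floor, one on each side of the low middle rib, then seat the still empty blue bit tray fully down on the end steps above them, and last lay the screwdriver flat in the half of the tray with the steel magnetic strip and the tube of shelf pins flat in the other half. Put every piece down rather than dropping it, and leave the mug, the tape measure and the wooden dowel where they are.

Things in the scene. Friction and masses are not known exactly. Their poses are not given: they have to be found in the camera images.
- tote: Open grey tote with orange latches, fixed; 206 (x) x 190 (y) x 54 high, walls and floor 4 thick. Origin: centre of underside. At each x end inside is a step 16 deep, top 42 above the underside, which carries the tray. Between them the floor is 166 long, halved by a rib along x at y=0 (4 thick, top at 22); each half is 89 wide (y 2 to 91). Either leg may go in either half.
- bit_tray: Blue tray, 188 (x) x 172 (y) x 24 high, wall and floor 3. Origin: centre of underside. Spine along x at y=0, 12 thick; over its middle a handle bar 110 long (x), 12 wide, 40 to 54 high; bits beside it to 36. Halves 77 wide, 182 long, middles y=+-44.5: -y has a flat steel strip on its floor, +y is plain. Fits the tote either way round, x along x, 5 spare per side, seated 42 above its base. 220 g.
- plain_leg: Square stainless steel furniture leg with a black square end cap on its -x end and a short brass stud on +x; 30 x 30 square, 140 long overall along its x. Origin: at its middle, on its axis (15 above what it lies on). About 0.24 kg (hidden mass varies by a quarter).
- levelling_leg: Square stainless steel furniture leg like the other, but with a round white levelling foot (28 across) on its -x end; 30 x 30 square, 140 long overall along its x (the square part is 120 long, centred). Origin: at its middle, on its axis (15 above what it lies on). About 0.24 kg (hidden mass varies by a quarter).
- pin_tube: Clear square plastic tube with shelf pins inside and a round yellow twist cap at its +x end; 28 x 28, 95 long along its x, lying. Origin: at its middle, on its axis (14 above what it lies on). 60 g.
- screwdriver: Slim black ratchet screwdriver lying along its x, 158 long. Origin: at the middle of its length, on its axis (11 above what it lies on). Handle 22 x 22 (flat-sided) from x = -79 to +16, then a dark collar (18 across) to +32, then an 8 mm steel shaft to +79. Its centre of mass is near x = -20: grip there. 100 g.
- mug: Plain white ceramic mug (looks pale grey in shade), 80 across, 90 high, handle on its +y side; a bystander. Origin: centre of its underside.
- tape_measure: Orange tape measure, about 68 x 66 x 34 high; a bystander. Origin: centre of its underside.
- cam_dowel: Pale wooden cam dowel, 10 thick, 55 long along its x with its steel pin; a bystander. Origin: in the middle of its wooden part, on its axis.

How it is judged:
On the way, in this order (a step that is already met when the one before it is completed fails the run):
1. both legs lie released on the tote's floor, lengthways, one on each side of the rib ((((y of plain_leg in the frame of tote between 0.014 and 0.08 m and x of plain_leg in the frame of tote between -0.017 and 0.017 m and z of plain_leg in the frame of tote between 0.013 and 0.024 m and angle between the x axis of plain_leg and the x axis of tote, either way round below 0.35 rad) and (y of levelling_leg in the frame of tote between -0.08 and -0.014 m and x of levelling_leg in the frame of tote between -0.017 and 0.017 m and z of levelling_leg in the frame of tote between 0.013 and 0.024 m and angle between the x axis of levelling_leg and the x axis of tote, either way round below 0.35 rad)) or ((y of plain_leg in the frame of tote between -0.08 and -0.014 m and x of plain_leg in the frame of tote between -0.017 and 0.017 m and z of plain_leg in the frame of tote between 0.013 and 0.024 m and angle between the x axis of plain_leg and the x axis of tote, either way round below 0.35 rad) and (y of levelling_leg in the frame of tote between 0.014 and 0.08 m and x of levelling_leg in the frame of tote between -0.017 and 0.017 m and z of levelling_leg in the frame of tote between 0.013 and 0.024 m and angle between the x axis of levelling_leg and the x axis of tote, either way round below 0.35 rad))) and contact force between the fingers and plain_leg below 0.1 N and contact force between the fingers and levelling_leg below 0.1 N and linear speed of each of plain_leg, levelling_leg below 0.02 m/s), for 0.2 s.
2. the blue tray sits released and level on the tote's steps over the legs, while tube and screwdriver still lie on the sideboard ((((y of plain_leg in the frame of tote between 0.014 and 0.08 m and x of plain_leg in the frame of tote between -0.017 and 0.017 m and z of plain_leg in the frame of tote between 0.013 and 0.024 m and angle between the x axis of plain_leg and the x axis of tote, either way round below 0.35 rad) and (y of levelling_leg in the frame of tote between -0.08 and -0.014 m and x of levelling_leg in the frame of tote between -0.017 and 0.017 m and z of levelling_leg in the frame of tote between 0.013 and 0.024 m and angle between the x axis of levelling_leg and the x axis of tote, either way round below 0.35 rad)) or ((y of plain_leg in the frame of tote between -0.08 and -0.014 m and x of plain_leg in the frame of tote between -0.017 and 0.017 m and z of plain_leg in the frame of tote between 0.013 and 0.024 m and angle between the x axis of plain_leg and the x axis of tote, either way round below 0.35 rad) and (y of levelling_leg in the frame of tote between 0.014 and 0.08 m and x of levelling_leg in the frame of tote between -0.017 and 0.017 m and z of levelling_leg in the frame of tote between 0.013 and 0.024 m and angle between the x axis of levelling_leg and the x axis of tote, either way round below 0.35 rad))) and z of bit_tray in the frame of tote between 0.038 and 0.046 m and angle between bit_tray's own z axis and vertical below 0.05 rad and horizontal distance between bit_tray and tote below 0.012 m and contact force between the fingers and bit_tray below 0.1 N and linear speed of bit_tray below 0.02 m/s and height (world z) of each of pin_tube, screwdriver below 0.035 m), for 0.2 s.
3. the screwdriver lies in the tray half with the steel strip and the tube in the other half (z of bit_tray in the frame of tote between 0.038 and 0.046 m and angle between bit_tray's own z axis and vertical below 0.05 rad and horizontal distance between bit_tray and tote below 0.012 m and y of pin_tube in the frame of bit_tray between 0.014 and 0.085 m and x of pin_tube in the frame of bit_tray between -0.08 and 0.08 m and z of pin_tube in the frame of bit_tray between 0.01 and 0.023 m and y of screwdriver in the frame of bit_tray between -0.085 and -0.01 m and x of screwdriver in the frame of bit_tray between -0.02 and 0.02 m and z of screwdriver in the frame of bit_tray between 0.008 and 0.02 m and contact force between the fingers and pin_tube below 0.1 N and contact force between the fingers and screwdriver below 0.1 N and linear speed of each of pin_tube, screwdriver below 0.02 m/s), for 0.2 s.
At the end, for the whole second after the job is handed in: Legs on the tote floor, one each side of the rib, middle within 17 mm lengthways, 0.35 rad of its x; tray seated on the steps (height within 4 mm, tilt under 0.05 rad); tube flat in the +y half; screwdriver flat in the -y (strip) half, middle within 20 mm lengthways; all released, at rest (all of step 1 and all of step 3 and contact force between the fingers and bit_tray below 0.1 N and linear speed of bit_tray below 0.02 m/s); the robot touches nothing.
It fails at once if a leg, the tray, the tube or the screwdriver is dropped: it falls free faster than 0.65 m/s (let go more than about 2 cm too high) ((contact force between anything else and plain_leg below 0.02 N and linear speed of plain_leg above 0.65 m/s) or (contact force between anything else and levelling_leg below 0.02 N and linear speed of levelling_leg above 0.65 m/s) or (contact force between anything else and bit_tray below 0.02 N and linear speed of bit_tray above 0.65 m/s) or (contact force between anything else and pin_tube below 0.02 N and linear speed of pin_tube above 0.65 m/s) or (contact force between anything else and screwdriver below 0.02 N and linear speed of screwdriver above 0.65 m/s)).
It fails at once if the mug is pushed more than 15 mm or tipped (distance of mug from where it was at the start of the episode above 0.015 m or angle between mug's own z axis and vertical above 0.3 rad).
It fails at once if the tape measure is pushed more than 15 mm or tipped (distance of tape_measure from where it was at the start of the episode above 0.015 m or angle between tape_measure's own z axis and vertical above 0.3 rad).
It fails at once if the cam dowel is pushed more than 15 mm or tipped (distance of cam_dowel from where it was at the start of the episode above 0.015 m or angle between cam_dowel's own z axis and vertical above 0.3 rad).
It also fails if it takes over 136 s, if anything falls off the work surface, if the arm or the gripper's body presses on something with over 40 N, if the wrist force passes 120 N, or if a joint passes its speed limit or range.

## Working session

There is one attempt and no reset: what is moved stays moved. The work goes in short steps, Python scripts to look and compute and a tool call to move; the robot and the scene stay as the last step left them, time stands still between calls to the robot, and variables do not carry over. Pictures are saved under pics/ and viewed, at most 14 in all, crops included, and the job is handed in when it is done.

Besides the shell and the picture viewer there is one more tool, called after "Request:" by a JSON object that holds its "method" and its "body", one argument or row to a line. step_arm: Moves the arm, as the interface text tells. Its arguments: {"type":"object","properties":{"increments":{"type":"array","items":{"type":"number"}}},"required":["increments"]}

```bash
mkdir -p pics; ls
python3 - <<'E'
from station import ctrl, imaging
import cv2, numpy as np
s=ctrl.read_state(); print(s['time_s'],s['eef_pos'],s['tcp_rot'],s['opening'],ctrl.grip_depth)
for n in ('scene','side'):
    im=imaging.read_camera(n); cv2.imwrite(f'pics/{n}0.png',im[:,:,::-1]); i=imaging.camera_info(n)
    np.savez(f'{n}.npz',K=i['mtx'],T=i['world_to_cam']); T=np.array(i['world_to_cam']); print(n,-T[:3,:3].T@T[:3,3],T[2,:3])
a=cv2.imread('pics/scene0.png');b=cv2.imread('pics/side0.png')
E
```

```text
pics
0.0 [ 0.24699473 -0.5733966   0.23046667] [ 9.79374122e-01  2.02053010e-01 -2.63858043e-04 -9.17168355e-04] 0.08533137715141452 0.0187
scene [ 1.47283254 -0.50722316  0.93948513] [-0.66966638  0.37129822 -0.64318316]
side [0.43120805 0.96044407 0.66844675] [ 0.11146801 -0.83737307 -0.53514598]
```

View pics/scene0.png

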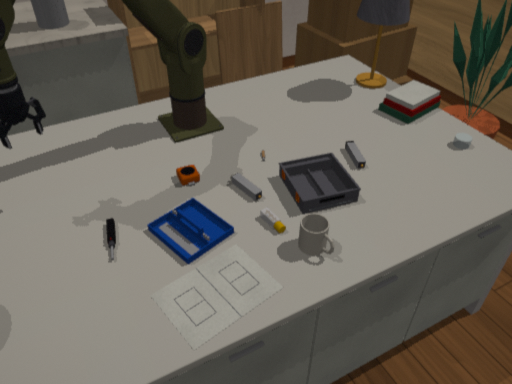

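View pics/side0.png

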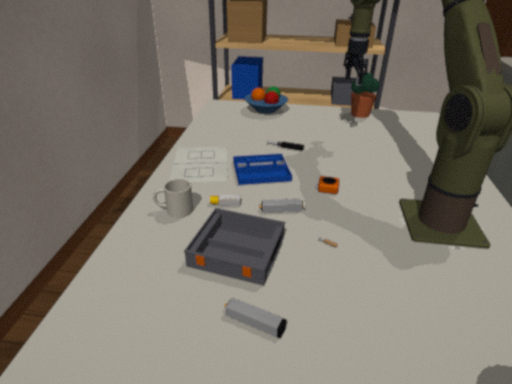

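The scene view shows the tote at (318,182), legs at (355,153) and (246,187), the tube at (272,220), the tray at (190,229), the screwdriver at (111,237), the mug at (313,233), the tape at (187,175) and the dowel at (263,155). The side view shows the black-capped plain leg at (255,317). I'll get coarse positions first, then close crops.

```bash
cat > h.py <<'E'
import numpy as np, cv2
from scipy.spatial.transform import Rotation as R
def cam(n):
    d=np.load(f'{n}.npz'); return d['K'],d['T']
def cast(K,T,uv,z):
    uv=np.atleast_2d(np.array(uv,float)); T=np.array(T);K=np.array(K)
    d=np.c_[uv,np.ones(len(uv))]@np.linalg.inv(K).T@T[:3,:3]; c=-T[:3,:3].T@T[:3,3]
    return c+d*((z-c[2])/d[:,2])[:,None]
def proj(K,T,P):
    P=np.atleast_2d(P); q=(P@np.array(T)[:3,:3].T+np.array(T)[:3,3])@np.array(K).T; return q[:,:2]/q[:,2:]
def goto(s,p,rot):
    "increment from state s (TCP p, Rotation rot) in mm, rad"
    r0=R.from_quat(s['tcp_rot']); d=r0.inv().apply(np.array(p)-s['eef_pos'])*1000
    return np.round(d,1),np.round((r0.inv()*rot).as_rotvec(),4)
def down(yaw): # tool y axis (closing line) along yaw; z down
    y=np.array([np.cos(yaw),np.sin(yaw),0]);z=np.array([0,0,-1.]);return R.from_matrix(np.c_[np.cross(y,z),y,z])
E
python3 - <<'E'
from h import *
S=cam('scene');D=cam('side')
for n,uv,z in [('legA',(355,153),.02),('legB',(246,187),.02),('tube',(272,220),.014),('tray',(190,229),.01),('drv',(111,237),.01),('tote',(318,185),.03),('mug',(313,236),.045),('tape',(187,175),.02),('dowel',(263,155),.005)]: print(n,cast(*S,uv,z).round(3))
for n,uv,z in [('legA',(255,317),.015),('legB',(283,206),.015),('tube',(225,201),.014),('tray',(262,169),.01),('drv',(287,146),.01),('tote',(237,245),.03),('dowel',(328,242),.005)]: print(n,cast(*D,uv,z).round(3))
a=cv2.imread('pics/scene0.png')[120:280,80:380];b=cv2.imread('pics/side0.png')[130:345,145:355]
cv2.imwrite('pics/c1.png',cv2.resize(a,None,fx=2.66,fy=2.66,interpolation=cv2.INTER_CUBIC))
cv2.imwrite('pics/c2.png',cv2.resize(b,None,fx=2.7,fy=2.7,interpolation=cv2.INTER_CUBIC))
E
```

```text
legA [[0.501 0.433 0.02 ]]
legB [[0.486 0.001 0.02 ]]
tube [[0.653 0.001 0.014]]
tray [[ 0.569 -0.228  0.01 ]]
drv [[ 0.492 -0.44   0.01 ]]
tote [[0.597 0.205 0.03 ]]
mug [[0.79  0.053 0.045]]
tape [[ 0.337 -0.144  0.02 ]]
dowel [[0.338 0.147 0.005]]
legA [[0.496 0.434 0.015]]
legB [[0.468 0.01  0.015]]
tube [[0.65  0.009 0.014]]
tray [[ 0.561 -0.221  0.01 ]]
drv [[ 0.484 -0.428  0.01 ]]
tote [[0.572 0.228 0.03 ]]
dowel [[0.334 0.149 0.005]]
```

View pics/c1.png

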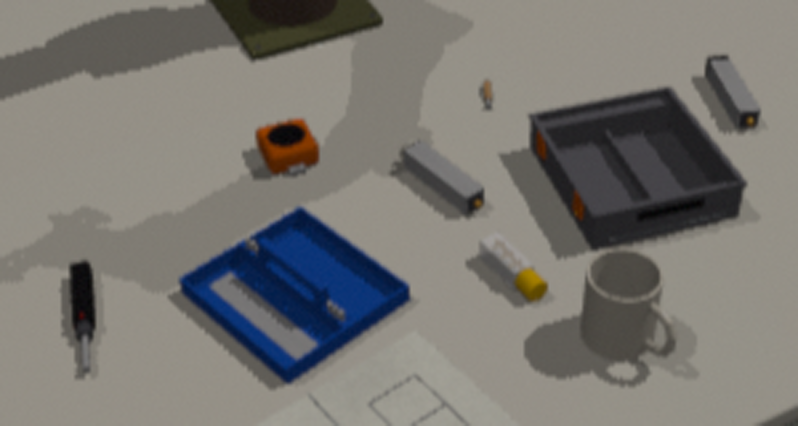

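View pics/c2.png

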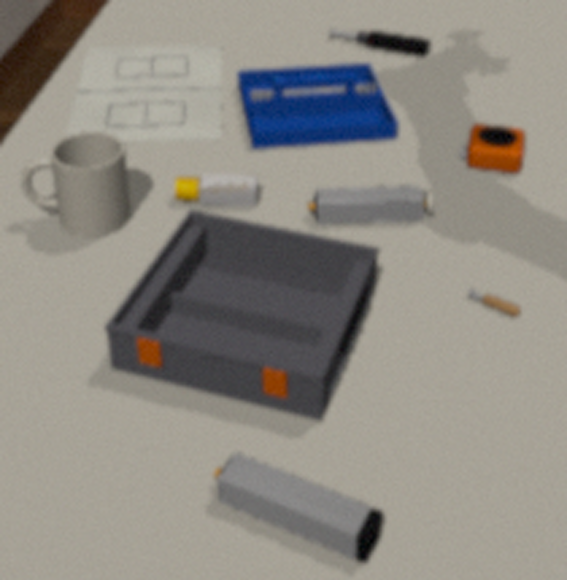

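The crops show the tote's rib running roughly along world +x with the latches on the y sides. Leg A (black cap) is the plain leg and leg B (white foot) is the levelling leg. The tray's strip is on the side facing the robot's right (−y), at c1 (265,310). Next I'll measure from the wrist camera.

Run:
```python
from h import *
from station import ctrl, imaging
i=imaging.camera_info('wrist'); s=ctrl.read_state()
print(np.array(i['mtx']).round(1)); T=np.array(i['world_to_cam']); r=R.from_quat(s['tcp_rot'])
c=-T[:3,:3].T@T[:3,3]; print('cam in tool',r.inv().apply(c-s['eef_pos']).round(4)); print((T[:3,:3]@r.as_matrix()).round(3))
print(r.as_matrix().round(3))
for p in [(.52,.1,.42),(.53,.25,.4)]: print(goto(s,p,down(np.pi/2)),goto(s,p,down(-np.pi/2)))
```

```text
[[276.4   0.  257.4]
 [  0.  276.4 195.1]
 [  0.    0.    1. ]]
cam in tool [ 0.0661  0.0002 -0.1433]
[[-0.001  1.    -0.001]
 [-0.964 -0.001 -0.265]
 [-0.265  0.     0.964]]
[[ 0.918  0.396 -0.001]
 [ 0.396 -0.918  0.001]
 [-0.    -0.002 -1.   ]]
(array([ 517.2, -510.8, -188.7]), array([-6.0000e-04, -2.2000e-03, -2.7347e+00])) (array([ 517.2, -510.8, -188.7]), array([-0.0016,  0.0005,  0.4069]))
(array([ 585.7, -644.6, -168.5]), array([-6.0000e-04, -2.2000e-03, -2.7347e+00])) (array([ 585.7, -644.6, -168.5]), array([-0.0016,  0.0005,  0.4069]))
```

Request:
{"method": "step_arm", "body": {
  "increments": [40, -30, -20, 0, 0, 0.04, 1, 80, -60, -50, 0, 0, 0.1, 1, 120, -95, -80, 0, 0, 0.15, 1, 160, -130, -110, 0, 0, 0.2, 1, 200, -165, -130, 0, 0, 0.25, 1, 240, -205, -160, 0, 0, 0.3, 1, 280, -240, -190, 0, 0, 0.35, 1, 320, -275, -220, 0, 0, 0.4, 1, 360, -320, -220, 0, 0, 0.407, 1, 400, -360, -220, 0, 0, 0.407, 1, 440, -400, -220, 0, 0, 0.407, 1, 460, -440, -220, 0, 0, 0.407, 1]
}}

```text
time_s: 1.3
eef_pos: [0.4727, -0.0693, 0.4455]
tcp_rot: [1.0, -0.0, 0.0, 0.0]
wrist_force: [0.2, 0.5, -0.1]
opening: 0.0856
grasp_force: 0.0
```

```bash
cat >> h.py <<'E'
def shot(n,name):
    from station import ctrl, imaging
    i=imaging.camera_info('wrist'); s=ctrl.read_state(); im=imaging.read_camera('wrist')
    cv2.imwrite(f'pics/{n}.png',im[:,:,::-1]); np.savez(f'{n}.npz',K=i['mtx'],T=i['world_to_cam']); return s
E
python3 - <<'E'
from h import *
s=shot('w0','wrist'); print(s['time_s'],s['eef_pos'],goto(s,(.46,.1,.45),down(-np.pi/2)))
cv2.imwrite('pics/w0b.png',cv2.resize(cv2.imread('pics/w0.png'),None,fx=1.5,fy=1.5,interpolation=cv2.INTER_CUBIC))
E
```

```text
1.3 [ 0.47274729 -0.06934451  0.44553442] (array([ -12.8, -169.3,   -4.5]), array([ 0.0002, -0.0007, -0.0005]))
```

View pics/w0b.png

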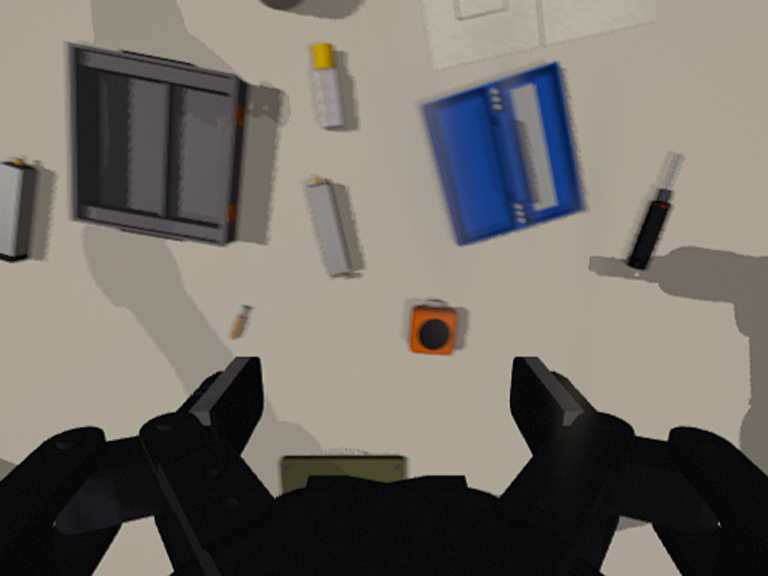

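The overview shows the tote at (155,145), leg A at (15,210), leg B at (330,228), the tube at (327,88), the tray at (505,155), the driver at (655,215), the dowel at (240,322) and the tape at (434,328). Next is a closer view above the tote.

Request:
{"method": "step_arm", "body": {
  "increments": [20, -40, 30, 0, 0, 0, 1, 40, -80, 60, 0, 0, 0, 1, 60, -120, 90, 0, 0, 0, 1, 80, -160, 120, 0, 0, 0, 1, 100, -200, 150, 0, 0, 0, 1, 115, -240, 180, 0, 0, 0, 1, 127, -269, 195, 0, 0, 0, 1, 127, -269, 195, 0, 0, 0, 1, 127, -269, 195, 0, 0, 0, 1, 127, -269, 195, 0, 0, 0, 1]
}}

```text
time_s: 2.35
eef_pos: [0.5994, 0.1959, 0.2505]
tcp_rot: [1.0, -0.001, 0.0, 0.001]
wrist_force: [-0.2, -0.5, 0.6]
opening: 0.0852
grasp_force: 0.0
```

Run:
```python
from h import *
s=shot('w1','wrist'); print(s['time_s'],s['eef_pos'])
cv2.imwrite('pics/w1b.png',cv2.resize(cv2.imread('pics/w1.png'),None,fx=1.5,fy=1.5,interpolation=cv2.INTER_CUBIC))
```

```text
2.35 [0.59936855 0.19593987 0.2505007 ]
```

View pics/w1b.png

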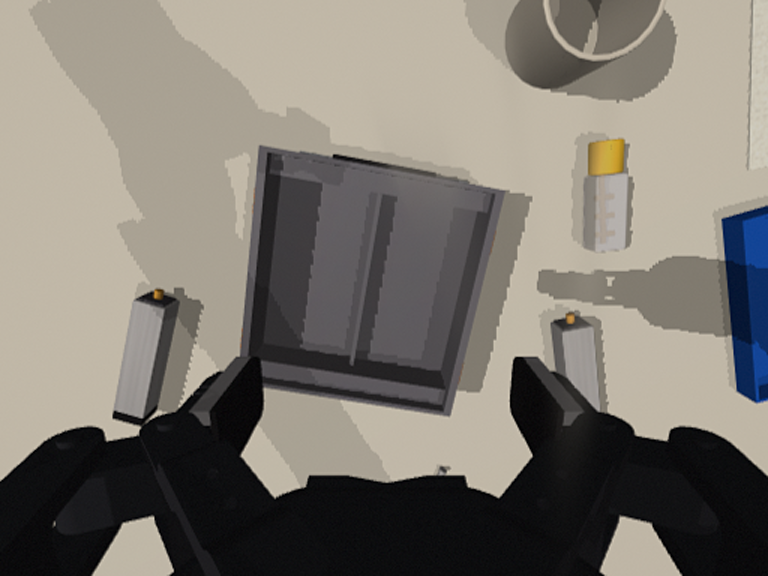

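The tote rim corners in the picture are (262,147), (505,190) and (449,414), with the fourth partly behind a finger. Leg A is at (147,358) with its cap near the robot. The tube is at (607,195) and the mug rim is at the top.

Run:
```python
from h import *
im=cv2.imread('pics/w1.png'); K,T=cam('w1')
b,g,r=[im[:,:,k].astype(int) for k in range(3)]
m=((r-b)<12).astype(np.uint8)*255
m[:, :]=cv2.morphologyEx(m,cv2.MORPH_OPEN,np.ones((3,3)))
cs,_=cv2.findContours(m,cv2.RETR_EXTERNAL,cv2.CHAIN_APPROX_NONE)
P=np.vstack([c[:,0] for c in cs]).astype(float)
q=np.array([(262,147),(505,190),(449,414),(241,384)])/1.5
spans=[(0,1),(1,2),(2,3),(3,0)]
L=[]
for a,c in spans:
    A,B=q[a],q[c]; d=(B-A)/np.linalg.norm(B-A); n=np.array([-d[1],d[0]])
    t=(P-A)@d/np.linalg.norm(B-A); e=(P-A)@n
    k=(abs(e)<5)&(t>.05)&(t<.9)&~((a==0)&(t>.25)&(t<.85))
    if a==3: k&=(t>.2)
    vx,vy,x,y=cv2.fitLine(P[k].astype(np.float32),cv2.DIST_HUBER,0,.01,.01).ravel(); L.append(np.cross([x,y,1],[x+vx,y+vy,1])); print('edge',a,k.sum())
C=[np.cross(L[i-1],L[i]) for i in range(4)]; C=np.array([c[:2]/c[2] for c in C]); print((C*1.5).round(1))
W=cast(K,T,C,.054); print(W.round(4)); print('sides',[np.linalg.norm(W[i]-W[i-1]).round(4) for i in range(4)])
print('centre',W.mean(0).round(4),'diagmids',((W[0]+W[2])/2).round(4),((W[1]+W[3])/2).round(4))
# x direction: near->far
for a,c in[(3,0),(2,1)]: d=W[c]-W[a]; print('xyaw',np.degrees(np.arctan2(d[1],d[0])))
for a,c in[(1,0),(2,3)]: d=W[c]-W[a]; print('yyaw-90',np.degrees(np.arctan2(d[1],d[0]))-90)
# legA
n=cv2.inRange(im[:,:,:],(0,0,0),(255,255,255)); n=(((r-b)<14)&(g>110)).astype(np.uint8)
n,lab,st,ce=cv2.connectedComponentsWithStats(n)
for i in range(1,n):
    if st[i,4]>300:
        pts=np.argwhere(lab==i)[:,::-1].astype(np.float32); R_=cv2.minAreaRect(pts); bx=cv2.boxPoints(R_); w=cast(K,T,bx,.03)
        print(st[i],w[:,:2].round(4).tolist(),w.mean(0).round(4))
```

```text
edge 0 41
edge 1 128
edge 2 121
edge 3 111
[[259.2 144.7]
 [503.9 190.6]
 [448.9 414.7]
 [237.6 382. ]]
[[0.6914 0.2927 0.054 ]
 [0.6564 0.1009 0.054 ]
 [0.4551 0.1372 0.054 ]
 [0.4893 0.3292 0.054 ]]
sides [np.float64(0.2054), np.float64(0.1951), np.float64(0.2045), np.float64(0.195)]
centre [0.573 0.215 0.054] diagmids [0.5733 0.2149 0.054 ] [0.5728 0.215  0.054 ]
xyaw -10.212488291146025
xyaw -10.225436866879345
yyaw-90 -10.355012294652767
yyaw-90 -10.09118594576448
[389 115  30  53 909] [[0.6703, 0.028], [0.6702, -0.0088], [0.6037, -0.0189], [0.6039, 0.0198]] [0.637 0.005 0.03 ]
[  76  200   33   79 1553] [[0.4448, 0.4653], [0.5601, 0.4262], [0.5545, 0.3982], [0.4382, 0.4352]] [0.4994 0.4312 0.03  ]
[375 217  26  57 953] [[0.5305, 0.032], [0.5335, 0.0026], [0.4454, -0.0171], [0.442, 0.0141]] [0.4878 0.0079 0.03  ]
```

Tote centre is (0.573, 0.215) with yaw −10.2°, and the measured sides are 205×195, close to the given size. Leg A is at (0.499, 0.431) with yaw −18°. Now I'll grasp leg A.

Run:
```python
from h import *
from station import ctrl
s=ctrl.read_state(); print(s['eef_pos'],goto(s,(.499,.431,.10),down(np.radians(-108.2))))
```

```text
[0.5996357  0.19552672 0.25104457] (array([-101.4, -235.4,  150.6]), array([ 0.0012, -0.0013,  0.315 ]))
```

Request:
{"method": "step_arm", "body": {
  "increments": [-14, -34, 20, 0, 0, 0.08, 1, -28, -68, 40, 0, 0, 0.16, 1, -42, -102, 60, 0, 0, 0.24, 1, -56, -136, 80, 0, 0, 0.316, 1, -70, -170, 100, 0, 0, 0.316, 1, -85, -204, 120, 0, 0, 0.316, 1, -101, -235, 150, 0, 0, 0.316, 1, -101, -235, 150, 0, 0, 0.316, 1, -101, -235, 150, 0, 0, 0.316, 1]
}}

```text
time_s: 3.3
eef_pos: [0.4981, 0.4324, 0.1005]
tcp_rot: [0.988, -0.157, 0.0, 0.0]
wrist_force: [0.3, 0.5, 0.7]
opening: 0.0859
grasp_force: 0.0
```

Run:
```python
from h import *
from station import ctrl
s=ctrl.read_state(); print(s['time_s'],s['eef_pos'],goto(s,(.499,.431,.003),down(np.radians(-108.2))))
```

```text
3.3 [0.49811097 0.43235722 0.10048837] (array([ 1.2,  0.9, 97.5]), array([ 0.0008, -0.0003,  0.0021]))
```

Request:
{"method": "step_arm", "body": {
  "increments": [1, 1, 40, 0, 0, 0, 1, 1, 1, 75, 0, 0, 0, 1, 1, 1, 90, 0, 0, 0, 1, 1, 1, 97, 0, 0, 0, 1, 1, 1, 97, 0, 0, 0, 1, 1, 1, 97, 0, 0, 0, 0, 1, 1, 97, 0, 0, 0, 0, 1, 1, 97, 0, 0, 0, 0, 1, 1, 97, 0, 0, 0, 0, 1, 1, 97, 0, 0, 0, 0, 1, 1, 97, 0, 0, 0, 0, 1, 1, 97, 0, 0, 0, 0]
}}

```text
time_s: 4.5
eef_pos: [0.4994, 0.4322, 0.0043]
tcp_rot: [0.988, -0.157, 0.001, -0.001]
wrist_force: [-0.4, 0.2, 5.8]
opening: 0.029
grasp_force: 61.8
```

Request:
{"method": "step_arm", "body": {
  "increments": [0, 0, -20, 0, 0, 0, 0, 0, 0, -50, 0, 0, 0, 0, 0, 0, -90, 0, 0, 0, 0, 0, 0, -120, 0, 0, 0, 0, 0, 0, -120, 0, 0, 0, 0]
}}

```text
time_s: 5.0
eef_pos: [0.5013, 0.4335, 0.1277]
tcp_rot: [0.988, -0.158, 0.003, -0.003]
wrist_force: [1.2, -0.1, -1.5]
opening: 0.0289
grasp_force: 60.9
```

Run:
```python
from h import *
from station import ctrl
s=ctrl.read_state(); print(s['opening'],s['eef_pos'],goto(s,(.5812,.2608,.12),down(np.radians(-100.2))))
```

```text
0.02889492207933585 [0.50134271 0.43352042 0.12769155] (array([129.6, 139.4,   7.2]), array([-0.007 , -0.0049, -0.1383]))
```

Request:
{"method": "step_arm", "body": {
  "increments": [26, 28, 0, 0, 0, -0.03, 0, 52, 56, 0, 0, 0, -0.06, 0, 78, 84, 0, 0, 0, -0.1, 0, 104, 112, 0, 0, 0, -0.139, 0, 122, 132, 0, 0, 0, -0.139, 0, 130, 139, 5, 0, 0, -0.139, 0, 130, 139, 5, 0, 0, -0.139, 0, 130, 139, 5, 0, 0, -0.139, 0]
}}

```text
time_s: 5.8
eef_pos: [0.5777, 0.2613, 0.1173]
tcp_rot: [0.996, -0.087, -0.001, -0.001]
wrist_force: [-0.3, 0.9, -1.8]
opening: 0.029
grasp_force: 60.7
```

Run:
```python
from h import *
from station import ctrl
s=shot('w2','w'); print(s['time_s'],s['opening'],s['eef_pos'],goto(s,(.5812,.2608,.0085),down(np.radians(-100.2))))
```

```text
5.8 0.029017727023106288 [0.5776639  0.26133761 0.11728946] (array([  3.8,   0. , 108.8]), array([-0.0009,  0.0025,  0.003 ]))
```

View pics/w2.png

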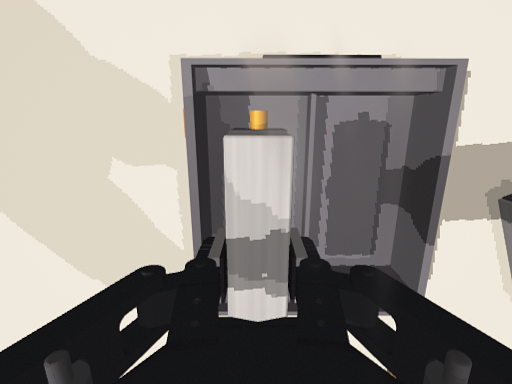

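The leg is held straight over the left half of the tote. Its far square edge is at row 135 and its stud tip at row 112. I'll check where the middle of the leg sits relative to the TCP.

Run:
```python
from h import *
K,T=cam('w2'); p=np.array([.5777,.2613,.1173]); r=down(np.radians(-100.2))
for uv,z in [((258,135),.143),((258,128),.13),((258,111),.133),((258,318),.143)]: print(r.inv().apply(cast(K,T,uv,z)[0]-p).round(4))
```

```text
[ 0.06    0.0007 -0.0257]
[ 0.0624  0.0007 -0.0127]
[ 0.0698  0.0007 -0.0157]
[-0.03    0.0009 -0.0257]
```

The leg is centred on the TCP, so I'll put it down.

Request:
{"method": "step_arm", "body": {
  "increments": [3, 0, 30, 0, 0, 0, 0, 3, 0, 60, 0, 0, 0, 0, 3, 0, 85, 0, 0, 0, 0, 3, 0, 98, 0, 0, 0, 0, 3, 0, 105, 0, 0, 0, 0, 3, 0, 108, 0, 0, 0, 0, 3, 0, 108, 0, 0, 0, 0, 3, 0, 108, 0, 0, 0, 0]
}}

```text
time_s: 6.65
eef_pos: [0.583, 0.2589, 0.0113]
tcp_rot: [0.996, -0.088, 0.001, -0.0]
wrist_force: [-0.4, -0.8, -1.5]
opening: 0.0288
grasp_force: 60.7
```

Request:
{"method": "step_arm", "body": {
  "increments": [0, 0, 2, 0, 0, 0, 0, 0, 0, 2, 0, 0, 0, 0, 0, 0, 2, 0, 0, 0, 0.5, 0, 0, 2, 0, 0, 0, 0.5, 0, 0, 2, 0, 0, 0, 0.5, 0, 0, 2, 0, 0, 0, 0.5, 0, 0, 2, 0, 0, 0, 0.5, 0, 0, -20, 0, 0, 0, 0.5, 0, 0, -60, 0, 0, 0, 0.5, 0, 0, -100, 0, 0, 0, 0.6, 0, 0, -140, 0, 0, 0, 1, 0, 0, -170, 0, 0, 0, 1]
}}

```text
time_s: 7.85
eef_pos: [0.5828, 0.2588, 0.183]
tcp_rot: [0.996, -0.089, 0.001, -0.001]
wrist_force: [0.4, 0.1, -0.9]
opening: 0.0784
grasp_force: 0.0
```

Run:
```python
from h import *
from station import ctrl
s=ctrl.read_state(); print(s['time_s'],s['opening'],s['eef_pos'],goto(s,(.52,.0,.25),down(np.radians(-90))))
```

```text
7.85 0.07835943953197823 [0.58284948 0.25875957 0.18300465] (array([-16.1, 265.7, -67.4]), array([-0.0013, -0.0023, -0.1772]))
```

Request:
{"method": "step_arm", "body": {
  "increments": [-6, 45, -10, 0, 0, -0.04, 1, -6, 90, -20, 0, 0, -0.08, 1, -6, 135, -30, 0, 0, -0.12, 1, -6, 180, -40, 0, 0, -0.16, 1, 10, 225, -55, 0, 0, -0.177, 1, 23, 250, -67, 0, 0, -0.177, 1, 23, 250, -67, 0, 0, -0.177, 1, 23, 250, -67, 0, 0, -0.177, 1, 23, 250, -67, 0, 0, -0.177, 1]
}}

```text
time_s: 8.75
eef_pos: [0.5602, 0.0101, 0.2469]
tcp_rot: [1.0, 0.001, -0.001, -0.001]
wrist_force: [-0.0, 0.4, -0.2]
opening: 0.0855
grasp_force: 0.0
```

Run:
```python
from h import *
s=shot('w3','wrist'); print(s['time_s'],s['eef_pos'])
cv2.imwrite('pics/w3b.png',cv2.resize(cv2.imread('pics/w3.png'),None,fx=1.5,fy=1.5,interpolation=cv2.INTER_CUBIC))
im=cv2.imread('pics/w3.png').astype(int); K,T=cam('w3')
b,g,r=im[:,:,0],im[:,:,1],im[:,:,2]
n,lab,st,ce=cv2.connectedComponentsWithStats((((r-b)<14)&(g>110)).astype(np.uint8))
for i in range(1,n):
    if st[i,4]>300:
        pts=np.argwhere(lab==i)[:,::-1].astype(np.float32); bx=cv2.boxPoints(cv2.minAreaRect(pts)); w=cast(K,T,bx,.03)
        print(st[i],w[:,:2].round(4).tolist(),w.mean(0).round(4))
```

```text
8.75 [0.56016861 0.01006124 0.24688144]
[254  83  25  55 799] [[0.666, 0.0157], [0.6687, -0.0099], [0.6056, -0.0185], [0.6026, 0.0084]] [ 0.6357 -0.0011  0.03  ]
[ 442   95   30   78 1369] [[0.6525, -0.2165], [0.6552, -0.2445], [0.5593, -0.2739], [0.5561, -0.2438]] [ 0.6058 -0.2447  0.03  ]
[  53  105   24   95 2057] [[0.643, 0.263], [0.643, 0.2344], [0.5216, 0.2555], [0.5216, 0.2867]] [0.5823 0.2599 0.03  ]
[ 242  191   37   81 1659] [[0.5275, 0.0318], [0.5343, 0.0034], [0.4177, -0.0233], [0.4097, 0.0074]] [0.4723 0.0048 0.03  ]
```

View pics/w3b.png

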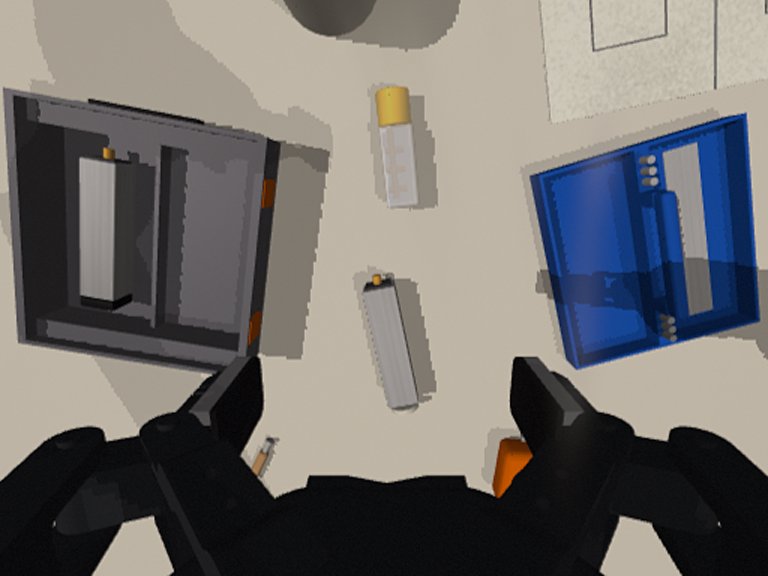

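Leg A lies well in the left half, at (105,230). Leg B is at (392,345), the tube at (396,145) and the tray at (650,240). Leg B's centre is (0.472, 0.005) with yaw 12.3°, and its 121 mm square part matches. I'll grasp it.

Run:
```python
from h import *
from station import ctrl
s=ctrl.read_state(); print(s['eef_pos'],goto(s,(.472,.005,.09),down(np.radians(-77.7))))
```

```text
[0.56013932 0.01029353 0.24676936] (array([-88. ,   5.2, 156.9]), array([-0.001 ,  0.0011, -0.212 ]))
```

Request:
{"method": "step_arm", "body": {
  "increments": [-22, 1, 38, 0, 0, -0.07, 1, -44, 3, 76, 0, 0, -0.14, 1, -66, 4, 114, 0, 0, -0.212, 1, -88, 5, 145, 0, 0, -0.212, 1, -88, 5, 157, 0, 0, -0.212, 1, -88, 5, 157, 0, 0, -0.212, 1, -88, 5, 157, 0, 0, -0.212, 1]
}}

```text
time_s: 9.5
eef_pos: [0.4734, 0.0045, 0.0904]
tcp_rot: [0.994, 0.107, 0.0, -0.0]
wrist_force: [0.6, 0.1, 0.4]
opening: 0.0854
grasp_force: 0.0
```

Run:
```python
from h import *
from station import ctrl
s=ctrl.read_state(); print(s['eef_pos'],goto(s,(.472,.005,.003),down(np.radians(-77.7))))
```

```text
[0.47339808 0.00454415 0.09036228] (array([-1.3, -0.7, 87.4]), array([-0.0004, -0.0008, -0.001 ]))
```

Request:
{"method": "step_arm", "body": {
  "increments": [-1, 0, 40, 0, 0, 0, 1, -1, 0, 70, 0, 0, 0, 1, -1, 0, 82, 0, 0, 0, 1, -1, 0, 87, 0, 0, 0, 1, -1, 0, 87, 0, 0, 0, 1, -1, 0, 87, 0, 0, 0, 0, -1, 0, 87, 0, 0, 0, 0, -1, 0, 87, 0, 0, 0, 0, -1, 0, 87, 0, 0, 0, 0, -1, 0, 87, 0, 0, 0, 0, -1, 0, 87, 0, 0, 0, 0, -1, 0, 87, 0, 0, 0, 0]
}}

```text
time_s: 10.7
eef_pos: [0.4721, 0.0035, 0.004]
tcp_rot: [0.994, 0.106, 0.001, -0.0]
wrist_force: [-0.4, 1.2, 7.4]
opening: 0.0289
grasp_force: 60.6
```

Request:
{"method": "step_arm", "body": {
  "increments": [0, 0, -20, 0, 0, 0, 0, 0, 0, -50, 0, 0, 0, 0, 0, 0, -90, 0, 0, 0, 0, 0, 0, -120, 0, 0, 0, 0, 0, 0, -120, 0, 0, 0, 0]
}}

```text
time_s: 11.2
eef_pos: [0.4737, 0.0031, 0.1264]
tcp_rot: [0.994, 0.105, 0.003, 0.0]
wrist_force: [0.4, 0.3, -2.9]
opening: 0.0291
grasp_force: 60.1
```

Run:
```python
from h import *
from station import ctrl
s=ctrl.read_state(); a=np.radians(10.2); p=np.array([.573-.0465*np.sin(a),.215-.0465*np.cos(a),.125]); print(p,s['opening'],s['eef_pos'],goto(s,p,down(np.radians(-100.2))))
```

```text
[0.56476556 0.1692349  0.125     ] 0.029118253528251002 [0.47370498 0.00307798 0.12643704] (array([ 123.9, -143.4,    2.1]), array([-0.0005, -0.0066,  0.3892]))
```

Request:
{"method": "step_arm", "body": {
  "increments": [25, -29, 0, 0, 0, 0.1, 0, 50, -58, 0, 0, 0, 0.2, 0, 75, -87, 0, 0, 0, 0.3, 0, 100, -116, 0, 0, 0, 0.389, 0, 118, -137, 0, 0, 0, 0.389, 0, 124, -143, 2, 0, 0, 0.389, 0, 124, -143, 2, 0, 0, 0.389, 0, 124, -143, 2, 0, 0, 0.389, 0]
}}

```text
time_s: 12.0
eef_pos: [0.5615, 0.1668, 0.1202]
tcp_rot: [0.996, -0.089, -0.001, 0.002]
wrist_force: [0.5, 0.5, -2.3]
opening: 0.0292
grasp_force: 60.1
```

Run:
```python
from h import *
from station import ctrl
s=shot('w4','w'); print(s['time_s'],s['opening'],s['eef_pos'],goto(s,(.5648,.1692,.0085),down(np.radians(-100.2))))
im=cv2.imread('pics/w4.png').astype(int);b,g,r=im[:,:,0],im[:,:,1],im[:,:,2]
# brass stud tip: orange-ish pixels near column 258
m=((r-b)>60)&(r>120); y,x=np.nonzero(m[60:180,200:320]); print('stud rows',y.min()+60,y.max()+60,x.mean()+200)
K,T=cam('w4'); print(down(np.radians(-100.2)).inv().apply(cast(K,T,(x.mean()+200,y.min()+60),s['eef_pos'][2]+.016)[0]-s['eef_pos']))
```

```text
12.0 0.029155486415102475 [0.56153033 0.16678516 0.12015905] (array([  3.1,  -3.3, 111.6]), array([ 0.0033,  0.0025, -0.0004]))
stud rows 108 126 256.7450980392157
[ 0.0711055   0.00036894 -0.016     ]
```

Request:
{"method": "step_arm", "body": {
  "increments": [2, -2, 30, 0, 0, 0, 0, 2, -2, 60, 0, 0, 0, 0, 2, -2, 85, 0, 0, 0, 0, 2, -2, 98, 0, 0, 0, 0, 2, -2, 105, 0, 0, 0, 0, 2, -2, 109, 0, 0, 0, 0, 2, -2, 109, 0, 0, 0, 0, 2, -2, 109, 0, 0, 0, 0]
}}

```text
time_s: 12.85
eef_pos: [0.566, 0.1708, 0.0132]
tcp_rot: [0.996, -0.089, 0.001, -0.0]
wrist_force: [0.3, 0.2, -1.7]
opening: 0.0289
grasp_force: 60.1
```

Request:
{"method": "step_arm", "body": {
  "increments": [0, 0, 4, 0, 0, 0, 0, 0, 0, 4, 0, 0, 0, 0, 0, 0, 4, 0, 0, 0, 0.5, 0, 0, 4, 0, 0, 0, 0.5, 0, 0, 4, 0, 0, 0, 0.5, 0, 0, 4, 0, 0, 0, 0.5, 0, 0, 4, 0, 0, 0, 0.5, 0, 0, -20, 0, 0, 0, 0.5, 0, 0, -60, 0, 0, 0, 0.5, 0, 0, -100, 0, 0, 0, 0.6, 0, 0, -140, 0, 0, 0, 1, 0, 0, -170, 0, 0, 0, 1]
}}

```text
time_s: 14.05
eef_pos: [0.5656, 0.1696, 0.1846]
tcp_rot: [0.996, -0.089, 0.001, 0.0]
wrist_force: [0.9, 0.4, -0.9]
opening: 0.0785
grasp_force: 0.0
```

Run:
```python
from h import *
from station import ctrl
s=ctrl.read_state(); print(s['time_s'],s['opening'],s['eef_pos'],goto(s,(.64,-.22,.25),down(np.radians(-90))),goto(s,(.64,-.22,.25),down(np.radians(-73))))
```

```text
14.05 0.0784662570853498 [0.56556501 0.16963724 0.18456247] (array([142.5, 370.3, -65.1]), array([ 0.0006, -0.0014, -0.1783])) (array([142.5, 370.3, -65.1]), array([ 0.0008, -0.0013, -0.475 ]))
```

Request:
{"method": "step_arm", "body": {
  "increments": [5, 45, -15, 0, 0, -0.06, 1, 10, 90, -30, 0, 0, -0.12, 1, 18, 135, -45, 0, 0, -0.18, 1, 26, 180, -60, 0, 0, -0.24, 1, 34, 225, -75, 0, 0, -0.3, 1, 42, 270, -90, 0, 0, -0.36, 1, 50, 310, -105, 0, 0, -0.42, 1, 58, 350, -115, 0, 0, -0.465, 1, 64, 385, -115, 0, 0, -0.465, 1, 64, 385, -115, 0, 0, -0.465, 1, 64, 385, -115, 0, 0, -0.465, 1, 64, 385, -115, 0, 0, -0.465, 1]
}}

```text
time_s: 15.25
eef_pos: [0.56, -0.2182, 0.2968]
tcp_rot: [0.99, 0.144, -0.001, -0.001]
wrist_force: [0.8, 0.2, -0.6]
opening: 0.0853
grasp_force: 0.0
```

Run:
```python
from h import *
s=shot('w5','wrist'); print(s['time_s'],s['eef_pos'])
cv2.imwrite('pics/w5b.png',cv2.resize(cv2.imread('pics/w5.png'),None,fx=1.5,fy=1.5,interpolation=cv2.INTER_CUBIC))
im=cv2.imread('pics/w5.png').astype(int); K,T=cam('w5')
b,g,r=im[:,:,0],im[:,:,1],im[:,:,2]
m=((b-r)>25).astype(np.uint8); m=cv2.morphologyEx(m,cv2.MORPH_CLOSE,np.ones((3,3)))
n,lab,st,ce=cv2.connectedComponentsWithStats(m); i=1+st[1:,4].argmax()
c,_=cv2.findContours((lab==i).astype(np.uint8),cv2.RETR_EXTERNAL,cv2.CHAIN_APPROX_NONE); c=max(c,key=cv2.contourArea)
h=cv2.convexHull(c); q=cv2.approxPolyDP(h,6,True)[:,0]; print(q*1.5)
w=cast(K,T,q,.024); print(w.round(4)); print([np.linalg.norm(w[k]-w[k-1]).round(4) for k in range(len(w))],w.mean(0).round(4))
```

```text
15.25 [ 0.56004776 -0.21816089  0.2968412 ]
[[487.5 147. ]
 [477.  331.5]
 [318.  333. ]
 [307.5 147. ]]
[[ 0.6785 -0.2836  0.024 ]
 [ 0.5    -0.3374  0.024 ]
 [ 0.45   -0.1749  0.024 ]
 [ 0.6299 -0.1198  0.024 ]]
[np.float64(0.1708), np.float64(0.1864), np.float64(0.17), np.float64(0.1882)] [ 0.5646 -0.2289  0.024 ]
```

View pics/w5b.png

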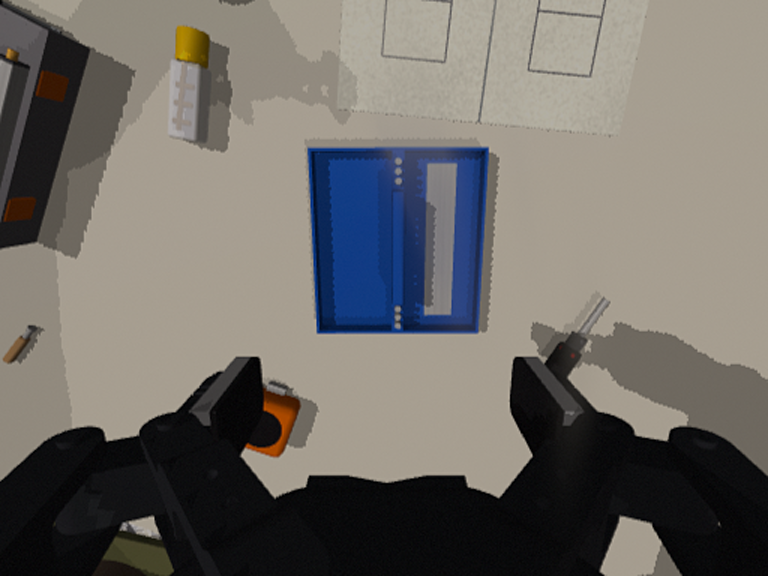

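The tray is centred in view, with rim corners at (307,147), (487,147), (477,331) and (318,333) and its strip on the right (−y). It measures 188×171, centred at (0.5646, −0.2289) with yaw 16.9°. I'll grasp the handle bar.

Run:
```python
from h import *
from station import ctrl
s=ctrl.read_state(); print(s['eef_pos'],goto(s,(.5646,-.2289,.10),down(np.radians(-73.1))))
```

```text
[ 0.5602882  -0.21779263  0.29698076] (array([  1.1,  12.1, 197. ]), array([-0.0013,  0.0006, -0.0048]))
```

Request:
{"method": "step_arm", "body": {
  "increments": [1, 4, 45, 0, 0, -0.005, 1, 1, 8, 90, 0, 0, -0.005, 1, 1, 12, 135, 0, 0, -0.005, 1, 1, 12, 180, 0, 0, -0.005, 1, 1, 12, 197, 0, 0, -0.005, 1, 1, 12, 197, 0, 0, -0.005, 1, 1, 12, 197, 0, 0, -0.005, 1]
}}

```text
time_s: 16.0
eef_pos: [0.5656, -0.2298, 0.1008]
tcp_rot: [0.989, 0.147, 0.0, -0.0]
wrist_force: [0.5, -0.2, 0.5]
opening: 0.0854
grasp_force: 0.0
```

Run:
```python
from h import *
from station import ctrl
s=ctrl.read_state(); print(s['eef_pos'],goto(s,(.5646,-.2289,.029),down(np.radians(-73.1))))
```

```text
[ 0.5655603  -0.22978174  0.10084563] (array([-0.7, -1.1, 71.8]), array([ 0.0001, -0.0008, -0.0005]))
```

Request:
{"method": "step_arm", "body": {
  "increments": [-1, -1, 30, 0, 0, 0, 1, -1, -1, 55, 0, 0, 0, 1, -1, -1, 68, 0, 0, 0, 1, -1, -1, 71, 0, 0, 0, 1, -1, -1, 71, 0, 0, 0, 1, -1, -1, 71, 0, 0, 0, 0, -1, -1, 71, 0, 0, 0, 0, -1, -1, 71, 0, 0, 0, 0, -1, -1, 71, 0, 0, 0, 0, -1, -1, 71, 0, 0, 0, 0, -1, -1, 71, 0, 0, 0, 0, -1, -1, 71, 0, 0, 0, 0]
}}

```text
time_s: 17.2
eef_pos: [0.5638, -0.23, 0.0296]
tcp_rot: [0.989, 0.146, 0.0, 0.0]
wrist_force: [-0.5, 1.4, 4.3]
opening: 0.0108
grasp_force: 59.3
```

Request:
{"method": "step_arm", "body": {
  "increments": [0, 0, -10, 0, 0, 0, 0, 0, 0, -30, 0, 0, 0, 0, 0, 0, -60, 0, 0, 0, 0, 0, 0, -90, 0, 0, 0, 0, 0, 0, -110, 0, 0, 0, 0, 0, 0, -110, 0, 0, 0, 0, 0, 0, -110, 0, 0, 0, 0]
}}

```text
time_s: 17.9
eef_pos: [0.563, -0.2302, 0.139]
tcp_rot: [0.989, 0.146, -0.0, 0.0]
wrist_force: [-1.2, -0.6, -1.6]
opening: 0.011
grasp_force: 58.7
```

Run:
```python
from h import *
from station import ctrl
s=ctrl.read_state(); print(s['opening'],s['eef_pos'],goto(s,(.573,.215,.16),down(np.radians(-100.2))))
```

```text
0.011033542196081358 [ 0.56304314 -0.23020194  0.13898596] (array([ 138. , -423.4,  -21.1]), array([1.000e-04, 5.000e-04, 4.707e-01]))
```

Request:
{"method": "step_arm", "body": {
  "increments": [8, -25, -10, 0, 0, 0.03, 0, 20, -62, -20, 0, 0, 0.08, 0, 33, -102, -21, 0, 0, 0.13, 0, 46, -142, -21, 0, 0, 0.18, 0, 59, -182, -21, 0, 0, 0.23, 0, 72, -222, -21, 0, 0, 0.28, 0, 85, -262, -21, 0, 0, 0.33, 0, 98, -302, -21, 0, 0, 0.38, 0, 111, -342, -21, 0, 0, 0.43, 0, 122, -375, -21, 0, 0, 0.46, 0, 131, -402, -21, 0, 0, 0.47, 0, 136, -417, -21, 0, 0, 0.471, 0]
}}

```text
time_s: 19.1
eef_pos: [0.5716, 0.2119, 0.1583]
tcp_rot: [0.996, -0.087, -0.002, -0.0]
wrist_force: [-0.8, 0.6, -1.7]
opening: 0.0111
grasp_force: 58.8
```

Request:
{"method": "step_arm", "body": {
  "increments": [0, 0, 0, 0, 0, 0, 0, 0, 0, 0, 0, 0, 0, 0, 0, 0, 0, 0, 0, 0, 0, 0, 0, 0, 0, 0, 0, 0]
}}

```text
time_s: 19.5
eef_pos: [0.5737, 0.2058, 0.1602]
tcp_rot: [0.996, -0.091, -0.0, 0.001]
wrist_force: [0.5, -0.4, -1.6]
opening: 0.0111
grasp_force: 58.8
```

Run:
```python
from h import *
s=shot('w6','wrist'); print(s['time_s'],s['opening'],s['eef_pos'],goto(s,(.573,.215,.1),down(np.radians(-100.2))))
cv2.imwrite('pics/w6b.png',cv2.resize(cv2.imread('pics/w6.png'),None,fx=1.5,fy=1.5,interpolation=cv2.INTER_CUBIC))
from station import imaging
for n in('scene','side'): cv2.imwrite(f'pics/{n}6.png',imaging.read_camera(n)[:,:,::-1])
```

```text
19.5 0.011089649060512751 [0.57368677 0.20579523 0.16019025] (array([-2.3, -9. , 60.2]), array([ 0.0015, -0.0001, -0.0034]))
```

View pics/w6b.png

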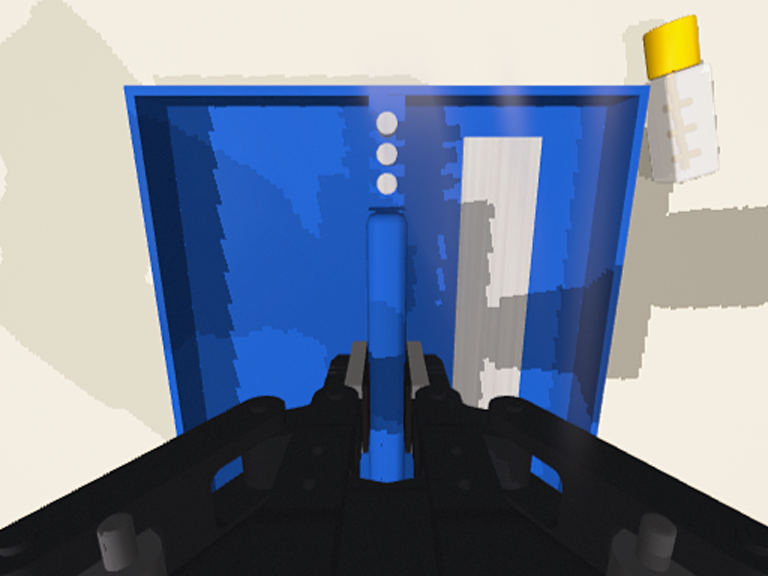

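The tray is held straight, with the far rim corners at (124,87) and (650,87). I'll check its offset from the tool.

Run:
```python
from h import *
K,T=cam('w6'); p=np.array([.57369,.2058,.1602]); r=R.from_quat(np.array([.996,-.091,0,0])/np.hypot(.996,.091))
from station import ctrl
s=ctrl.read_state(); r=R.from_quat(s['tcp_rot']); print(s['eef_pos'])
uv=np.array([(124,86),(650,86)])/1.5
print(r.inv().apply(cast(K,T,uv,.1602-.0296+.024)-s['eef_pos']).round(4))
# bar far end top
print(r.inv().apply(cast(K,T,np.array([(369,213),(406,213)])/1.5,.1602-.0296+.054)-s['eef_pos']).round(4))
a=cv2.imread('pics/side6.png')[120:290,140:340];cv2.imwrite('pics/side6b.png',cv2.resize(a,None,fx=3.4,fy=3.4,interpolation=cv2.INTER_CUBIC))
```

```text
[0.57358939 0.20726691 0.16039111]
[[ 0.0962 -0.0834  0.0058]
 [ 0.0958  0.0889  0.0058]]
[[ 0.0574 -0.0027 -0.0242]
 [ 0.0573  0.0077 -0.0242]]
```

View pics/side6b.png

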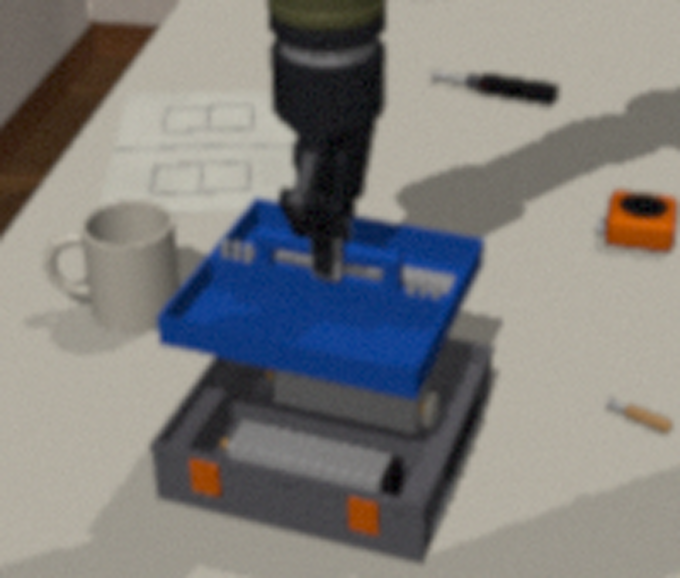

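The tray is level over the tote and both legs lie in their halves. The tray's centre is about 1.5 mm ahead of the TCP. I'll hover closer and fine-align.

Request:
{"method": "step_arm", "body": {
  "increments": [-3, -5, 15, 0, 0, 0, 0, -3, -8, 30, 0, 0, 0, 0, -3, -8, 43, 0, 0, 0, 0, -3, -8, 43, 0, 0, 0, 0, -3, -8, 43, 0, 0, 0, 0, -3, -8, 43, 0, 0, 0, 0]
}}

```text
time_s: 20.25
eef_pos: [0.5724, 0.2165, 0.1177]
tcp_rot: [0.996, -0.089, 0.001, -0.0]
wrist_force: [1.4, 0.2, -2.4]
opening: 0.011
grasp_force: 58.7
```

Run:
```python
from h import *
from station import ctrl
import time
for k in range(2):
    s=shot('w7','w'); print(s['time_s'],s['eef_pos'],goto(s,(.5716,.216,.0716),down(np.radians(-100.2))))
im=cv2.imread('pics/w7.png').astype(int)
```

```text
20.25 [0.5724252  0.21653762 0.11769892] (array([-0.8,  0.7, 46.1]), array([-0.0002, -0.0011, -0.0006]))
20.3 [0.57242547 0.21666007 0.11783285] (array([-0.8,  0.8, 46.2]), array([-0.0004, -0.0012, -0.0005]))
```

Well within the clearance, so I'll lower the tray slowly while watching the force.

Request:
{"method": "step_arm", "body": {
  "increments": [-1, 1, 12, 0, 0, 0, 0, -1, 1, 22, 0, 0, 0, 0, -1, 1, 30, 0, 0, 0, 0, -1, 1, 35, 0, 0, 0, 0, -1, 1, 39, 0, 0, 0, 0, -1, 1, 42, 0, 0, 0, 0, -1, 1, 44, 0, 0, 0, 0, -1, 1, 44, 0, 0, 0, 0, -1, 1, 44, 0, 0, 0, 0]
}}

```text
time_s: 21.25
eef_pos: [0.5709, 0.216, 0.0735]
tcp_rot: [0.996, -0.089, 0.0, -0.0]
wrist_force: [-0.1, 0.6, -2.4]
opening: 0.0109
grasp_force: 58.8
```

Request:
{"method": "step_arm", "body": {
  "increments": [0, 0, 1, 0, 0, 0, 0, 0, 0, 2, 0, 0, 0, 0, 0, 0, 2, 0, 0, 0, 0]
}}

```text
time_s: 21.55
eef_pos: [0.5709, 0.216, 0.0716]
tcp_rot: [0.996, -0.089, 0.0, -0.0]
wrist_force: [-0.4, -0.6, 1.0]
opening: 0.0108
grasp_force: 59.1
```

Request:
{"method": "step_arm", "body": {
  "increments": [0, 0, 0, 0, 0, 0, 0.6, 0, 0, 0, 0, 0, 0, 0.6, 0, 0, 0, 0, 0, 0, 0.6, 0, 0, 0, 0, 0, 0, 0.6, 0, 0, 0, 0, 0, 0, 0.6, 0, 0, -20, 0, 0, 0, 0.8, 0, 0, -60, 0, 0, 0, 1, 0, 0, -100, 0, 0, 0, 1, 0, 0, -140, 0, 0, 0, 1, 0, 0, -180, 0, 0, 0, 1, 0, 0, -180, 0, 0, 0, 1, 0, 0, -180, 0, 0, 0, 1]
}}

```text
time_s: 22.75
eef_pos: [0.571, 0.2161, 0.2522]
tcp_rot: [0.996, -0.089, 0.001, -0.0]
wrist_force: [0.4, -0.5, -1.1]
opening: 0.0854
grasp_force: 0.0
```

Run:
```python
from h import *
s=shot('w8','wrist'); print(s['time_s'],s['eef_pos'],'drv',goto(s,(.54,-.40,.25),down(np.radians(-100.2))))
cv2.imwrite('pics/w8b.png',cv2.resize(cv2.imread('pics/w8.png'),None,fx=1.5,fy=1.5,interpolation=cv2.INTER_CUBIC))
im=cv2.imread('pics/w8.png').astype(int); K,T=cam('w8')
b,g,r=im[:,:,0],im[:,:,1],im[:,:,2]
n,lab,st,ce=cv2.connectedComponentsWithStats(cv2.morphologyEx(((b-r)>25).astype(np.uint8),cv2.MORPH_CLOSE,np.ones((3,3)))); i=1+st[1:,4].argmax()
c,_=cv2.findContours((lab==i).astype(np.uint8),cv2.RETR_EXTERNAL,cv2.CHAIN_APPROX_NONE); c=max(c,key=cv2.contourArea)
q=cv2.approxPolyDP(cv2.convexHull(c),6,True)[:,0]; print((q*1.5).tolist())
w=cast(K,T,q,.066); print(w.round(4)); print([np.linalg.norm(w[k]-w[k-1]).round(4) for k in range(len(w))],w.mean(0).round(4))
```

```text
22.75 [0.57097251 0.21608131 0.25216627] drv (array([ 78.7, 611.8,   1.6]), array([-0.0011, -0.0017, -0.0002]))
[[501.0, 139.5], [486.0, 369.0], [288.0, 369.0], [271.5, 139.5]]
[[0.6491 0.1138 0.066 ]
 [0.4645 0.1466 0.066 ]
 [0.4952 0.3156 0.066 ]
 [0.6797 0.2828 0.066 ]]
[np.float64(0.1718), np.float64(0.1875), np.float64(0.1717), np.float64(0.1874)] [0.5721 0.2147 0.066 ]
```

View pics/w8b.png

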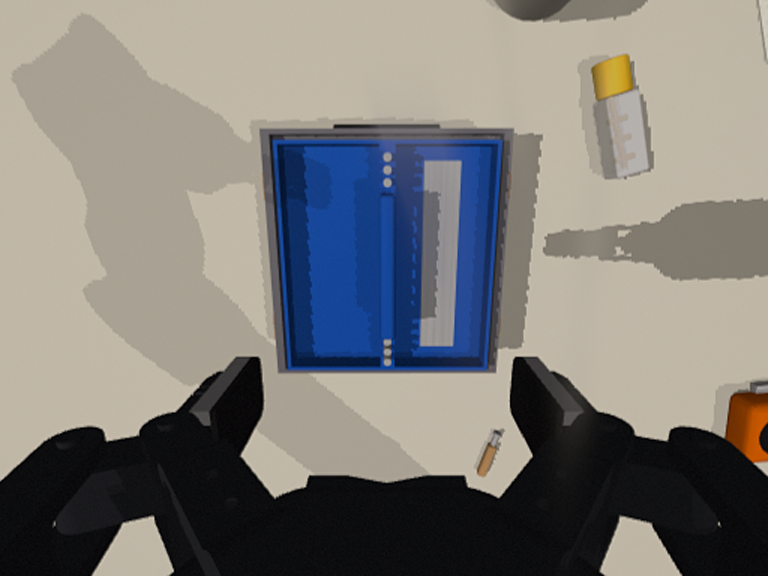

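The tray is seated: its rim measures 187.5×171.8 at z = 0.066, centred at (0.572, 0.215) with yaw −10.1°, strip on the right. I'll measure the tube from picture w3 (camera nearly above it), cross-check with w8, and get the driver from w5.

Run:
```python
from h import *
for n,roi in(('w3',(50,145,225,300)),('w8',(30,125,385,440))):
    im=cv2.imread(f'pics/{n}.png').astype(int); K,T=cam(n); b,g,r=im[:,:,0],im[:,:,1],im[:,:,2]
    y0,y1,x0,x1=roi; k=np.zeros(b.shape,bool); k[y0:y1,x0:x1]=1
    ye=k&((r-b)>80); bo=k&((r-b)<16)&(g>110)
    for nm,m in(('cap',ye),('body',bo),('all',ye|bo)):
        pts=np.argwhere(m)[:,::-1].astype(np.float32); bx=cv2.boxPoints(cv2.minAreaRect(pts)); w=cast(K,T,bx,.024)
        e=[w[1]-w[0],w[2]-w[1]]; e=max(e,key=np.linalg.norm); mm=[np.linalg.norm(w[1]-w[0]).round(4),np.linalg.norm(w[2]-w[1]).round(4)]
        print(n,nm,w.mean(0).round(4),mm,np.degrees(np.arctan2(e[1],e[0])).round(1)%180)
im=cv2.imread('pics/w5.png').astype(int); K,T=cam('w5')
print('drv tip/collar',cast(K,T,np.array([(606,299),(570,352)])/1.5,.011).round(4))
im=cv2.imread('pics/w0.png'); K,T=cam('w0')
print('drv w0 tip, butt',cast(K,T,np.array([(678,154),(636,266)])/1.5,.011).round(4))
from station import ctrl
s=ctrl.read_state(); print(s['eef_pos'])
```

```text
w3 cap [0.6834 0.0064 0.024 ] [np.float64(0.0218), np.float64(0.0282)] 0.6999999999999886
w3 body [ 0.6359 -0.0013  0.024 ] [np.float64(0.0275), np.float64(0.0652)] 7.400000000000006
w3 all [6.506e-01 4.000e-04 2.400e-02] [np.float64(0.0269), np.float64(0.0948)] 7.400000000000006
w8 cap [0.6831 0.0084 0.024 ] [np.float64(0.0311), np.float64(0.0285)] 92.8
w8 body [0.6467 0.0037 0.024 ] [np.float64(0.0386), np.float64(0.0913)] 7.300000000000011
w8 all [0.6498 0.0041 0.024 ] [np.float64(0.0385), np.float64(0.0975)] 7.300000000000011
drv tip/collar [[ 0.5708 -0.4623  0.011 ]
 [ 0.5027 -0.4496  0.011 ]]
drv w0 tip, butt [[ 0.5704 -0.4577  0.011 ]
 [ 0.4192 -0.4258  0.011 ]]
[0.57008956 0.21578294 0.25079904]
```

The tube is 95 mm long, centred at (0.650, 0.000) with yaw 7.4°. I'll go and grasp it, high enough that the gripper clears the tray's handle when placing.

Run:
```python
from h import *
from station import ctrl
s=ctrl.read_state(); print(s['eef_pos'],goto(s,(.645,-.0005,.11),down(np.radians(-82.6))))
```

```text
[0.57008956 0.21578294 0.25079904] (array([112.2, 199.5, 140.8]), array([ 0.0004,  0.0009, -0.3073]))
```

Request:
{"method": "step_arm", "body": {
  "increments": [20, 36, 18, 0, 0, -0.06, 1, 40, 72, 36, 0, 0, -0.12, 1, 60, 108, 56, 0, 0, -0.18, 1, 80, 144, 80, 0, 0, -0.24, 1, 100, 180, 110, 0, 0, -0.307, 1, 112, 200, 141, 0, 0, -0.307, 1, 112, 200, 141, 0, 0, -0.307, 1, 112, 200, 141, 0, 0, -0.307, 1, 112, 200, 141, 0, 0, -0.307, 1]
}}

```text
time_s: 23.7
eef_pos: [0.6453, 0.0015, 0.1103]
tcp_rot: [0.998, 0.065, -0.0, -0.001]
wrist_force: [-0.3, 0.7, 0.0]
opening: 0.0852
grasp_force: 0.0
```

Run:
```python
from h import *
from station import ctrl
s=ctrl.read_state(); print(s['eef_pos'],goto(s,(.645,-.0005,.009),down(np.radians(-82.6))))
```

```text
[0.64528258 0.00145645 0.11026361] (array([ -0.5,   2.1, 101.3]), array([-0.0016,  0.    ,  0.0018]))
```

Request:
{"method": "step_arm", "body": {
  "increments": [0, 1, 40, 0, 0, 0, 1, 0, 1, 78, 0, 0, 0, 1, 0, 1, 94, 0, 0, 0, 1, 0, 1, 101, 0, 0, 0, 1, 0, 1, 101, 0, 0, 0, 1, 0, 1, 101, 0, 0, 0, 0, 0, 1, 101, 0, 0, 0, 0, 0, 1, 101, 0, 0, 0, 0, 0, 1, 101, 0, 0, 0, 0, 0, 1, 101, 0, 0, 0, 0, 0, 1, 101, 0, 0, 0, 0, 0, 1, 101, 0, 0, 0, 0]
}}

```text
time_s: 24.9
eef_pos: [0.6464, -0.0017, 0.0103]
tcp_rot: [0.998, 0.064, 0.001, 0.0]
wrist_force: [-0.6, -0.5, 5.8]
opening: 0.0266
grasp_force: 60.5
```

Request:
{"method": "step_arm", "body": {
  "increments": [0, 0, -20, 0, 0, 0, 0, 0, 0, -50, 0, 0, 0, 0, 0, 0, -90, 0, 0, 0, 0, 0, 0, -130, 0, 0, 0, 0, 0, 0, -150, 0, 0, 0, 0, 0, 0, -150, 0, 0, 0, 0]
}}

```text
time_s: 25.5
eef_pos: [0.6479, -0.0017, 0.1628]
tcp_rot: [0.998, 0.064, 0.003, 0.0]
wrist_force: [0.9, -0.7, -0.4]
opening: 0.0269
grasp_force: 59.6
```

Run:
```python
from h import *
from station import ctrl
s=ctrl.read_state(); a=np.radians(10.2)
p=np.array([.572+.046*np.sin(a),.2148+.046*np.cos(a),.16]); print(p,s['opening'],s['eef_pos'],goto(s,p,down(np.radians(-100.2))))
```

```text
[0.5801459 0.260073  0.16     ] 0.026883128257674926 [ 0.64787891 -0.00174568  0.16278794] (array([ -33.6, -268.3,    2.4]), array([-0.0004, -0.0069,  0.3066]))
```

Request:
{"method": "step_arm", "body": {
  "increments": [-5, -40, 0, 0, 0, 0.06, 0, -10, -80, 0, 0, 0, 0.12, 0, -15, -120, 0, 0, 0, 0.18, 0, -20, -160, 0, 0, 0, 0.24, 0, -25, -200, 0, 0, 0, 0.3, 0, -30, -240, 0, 0, 0, 0.307, 0, -34, -260, 2, 0, 0, 0.307, 0, -34, -268, 2, 0, 0, 0.307, 0, -34, -268, 2, 0, 0, 0.307, 0, -34, -268, 2, 0, 0, 0.307, 0, -34, -268, 2, 0, 0, 0.307, 0]
}}

```text
time_s: 26.6
eef_pos: [0.5784, 0.2568, 0.1571]
tcp_rot: [0.996, -0.091, 0.0, 0.001]
wrist_force: [0.1, -0.5, -0.6]
opening: 0.027
grasp_force: 59.6
```

Run:
```python
from h import *
from station import ctrl
s=ctrl.read_state(); print(s['opening'],s['eef_pos'],goto(s,(.5801,.2601,.0565),down(np.radians(-100.2))))
```

```text
0.02697956648364546 [0.57835159 0.25683671 0.15709299] (array([  1.1,  -3.7, 100.6]), array([ 0.0019, -0.0006, -0.0037]))
```

Request:
{"method": "step_arm", "body": {
  "increments": [1, -2, 30, 0, 0, 0, 0, 1, -3, 60, 0, 0, 0, 0, 1, -3, 80, 0, 0, 0, 0, 1, -3, 92, 0, 0, 0, 0, 1, -3, 97, 0, 0, 0, 0, 1, -3, 97, 0, 0, 0, 0, 1, -3, 97, 0, 0, 0, 0]
}}

```text
time_s: 27.3
eef_pos: [0.5799, 0.2625, 0.0613]
tcp_rot: [0.996, -0.089, 0.001, -0.0]
wrist_force: [0.9, -0.2, -1.1]
opening: 0.0267
grasp_force: 59.6
```

Request:
{"method": "step_arm", "body": {
  "increments": [0, 2, 2, 0, 0, 0, 0, 0, 2, 4, 0, 0, 0, 0, 0, 2, 5, 0, 0, 0, 0, 0, 2, 5, 0, 0, 0, 0]
}}

```text
time_s: 27.7
eef_pos: [0.5787, 0.2605, 0.0553]
tcp_rot: [0.996, -0.089, 0.0, 0.0]
wrist_force: [0.4, 0.4, 0.4]
opening: 0.0262
grasp_force: 59.7
```

Request:
{"method": "step_arm", "body": {
  "increments": [0, 0, 0, 0, 0, 0, 0.42, 0, 0, 0, 0, 0, 0, 0.42, 0, 0, 0, 0, 0, 0, 0.42, 0, 0, 0, 0, 0, 0, 0.42, 0, 0, -5, 0, 0, 0, 0.42]
}}

```text
time_s: 28.2
eef_pos: [0.5781, 0.2603, 0.0598]
tcp_rot: [0.996, -0.089, -0.001, 0.0]
wrist_force: [-0.1, -0.4, -0.1]
opening: 0.0356
grasp_force: 0.0
```

Released without any side load. I'll lift and travel to a viewpoint above the screwdriver.

Request:
{"method": "step_arm", "body": {
  "increments": [0, 0, -25, 0, 0, 0, 0.42, 0, 0, -60, 0, 0, 0, 0.42, 0, 0, -100, 0, 0, 0, 1, 10, 40, -130, 0, 0, 0, 1, 20, 85, -150, 0, 0, 0, 1, 30, 130, -170, 0, 0, 0, 1, 40, 175, -190, 0, 0, 0, 1, 50, 220, -190, 0, 0, 0, 1, 55, 265, -190, 0, 0, 0, 1, 60, 310, -190, 0, 0, 0, 1, 65, 355, -190, 0, 0, 0, 1, 70, 400, -190, 0, 0, 0, 1]
}}

```text
time_s: 29.4
eef_pos: [0.5762, -0.1474, 0.2508]
tcp_rot: [0.996, -0.089, 0.0, 0.0]
wrist_force: [0.5, -1.1, 0.8]
opening: 0.0855
grasp_force: 0.0
```

Run:
```python
from h import *
from station import ctrl
s=ctrl.read_state(); print(s['opening'],s['eef_pos'],goto(s,(.55,-.43,.25),down(np.radians(-100.2))))
```

```text
0.08554167861083668 [ 0.57616128 -0.14740927  0.25078585] (array([ 24.3, 282.8,   0.8]), array([ 0.    , -0.0005, -0.0002]))
```

Request:
{"method": "step_arm", "body": {
  "increments": [6, 45, 0, 0, 0, 0, 1, 12, 90, 0, 0, 0, 0, 1, 18, 135, 0, 0, 0, 0, 1, 24, 180, 0, 0, 0, 0, 1, 28, 225, 0, 0, 0, 0, 1, 32, 265, 0, 0, 0, 0, 1, 35, 285, 0, 0, 0, 0, 1, 35, 285, 0, 0, 0, 0, 1, 35, 285, 0, 0, 0, 0, 1, 35, 285, 0, 0, 0, 0, 1]
}}

```text
time_s: 30.4
eef_pos: [0.5614, -0.4301, 0.2504]
tcp_rot: [0.996, -0.088, 0.0, -0.001]
wrist_force: [0.1, -0.2, -0.1]
opening: 0.0852
grasp_force: 0.0
```

Run:
```python
from h import *
s=shot('w9','wrist'); print(s['time_s'],s['eef_pos'])
im=cv2.imread('pics/w9.png'); K,T=cam('w9')
cv2.imwrite('pics/w9b.png',cv2.resize(im,None,fx=1.5,fy=1.5,interpolation=cv2.INTER_CUBIC))
m=(im.max(2)<70).astype(np.uint8); m[250:]=0
n,lab,st,ce=cv2.connectedComponentsWithStats(m)
for i in range(1,n):
    if st[i,4]>150:
        pts=np.argwhere(lab==i)[:,::-1].astype(np.float32); bx=cv2.boxPoints(cv2.minAreaRect(pts)); w=cast(K,T,bx,.018); print(st[i],w[:,:2].round(4).tolist(),w.mean(0).round(4))
```

```text
30.4 [ 0.56136286 -0.43011674  0.2504398 ]
[265 190  19  60 891] [[0.4415, -0.4198], [0.5309, -0.4405], [0.5255, -0.4624], [0.4357, -0.443]] [ 0.4834 -0.4414  0.018 ]
[142 238  33  12 266] [[0.4735, -0.2404], [0.4906, -0.2455], [0.4823, -0.2918], [0.4651, -0.2873]] [ 0.4779 -0.2663  0.018 ]
[341 238  32  12 266] [[0.4213, -0.5321], [0.439, -0.5338], [0.431, -0.5788], [0.4132, -0.5776]] [ 0.4261 -0.5556  0.018 ]
```

View pics/w9b.png

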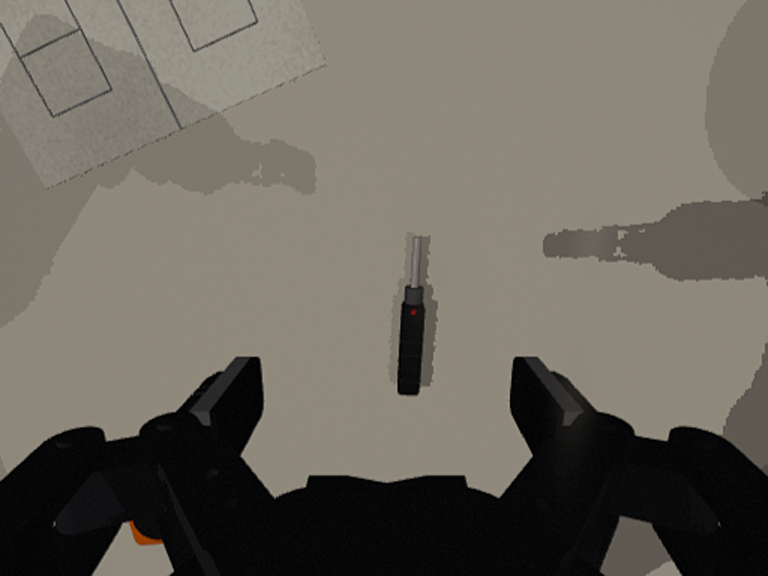

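The driver is at (412,320): tip (416,236), collar front (414,286), handle front (412,303) and butt (408,392). All 14 picture views are now used.

Run:
```python
from h import *
from station import ctrl
K,T=cam('w9')
P=np.vstack([cast(K,T,np.array(u)/1.5,z) for u,z in[((416.5,236),.011),((414,286),.018),((412.5,303),.022),((408.5,392),.022)]]); print(P.round(4))
X=np.array([79,32,16,-79])/1000
A=np.c_[np.ones(4),X]; c,res,_,_=np.linalg.lstsq(A,P[:,:2],rcond=None); yaw=np.arctan2(c[1,1],c[1,0]); print('centre',c[0].round(4),'yaw',np.degrees(yaw),'scale',np.linalg.norm(c[1]),(P[:,:2]-A@c).round(4).tolist())
g=c[0]-.02*np.array([np.cos(yaw),np.sin(yaw)]); print('grip',g.round(4))
s=ctrl.read_state(); print(s['eef_pos'],goto(s,(*g,.10),down(yaw-np.pi/2)))
```

```text
[[ 0.5717 -0.4611  0.011 ]
 [ 0.5269 -0.4511  0.018 ]
 [ 0.512  -0.447   0.022 ]
 [ 0.4214 -0.4283  0.022 ]]
centre [ 0.4966 -0.4444] yaw -12.25234367942091 scale 0.9731087659992785 [[-0.0, -0.0004], [-0.0001, -0.0001], [0.0002, 0.0007], [-0.0, -0.0003]]
grip [ 0.477  -0.4401]
[ 0.56142015 -0.4300766   0.25048728] (array([-81.4,  24.9, 150.4]), array([-0.0014, -0.0002,  0.0383]))
```

Request:
{"method": "step_arm", "body": {
  "increments": [-22, 7, 38, 0, 0, 0.038, 1, -44, 14, 76, 0, 0, 0.038, 1, -66, 21, 114, 0, 0, 0.038, 1, -81, 25, 145, 0, 0, 0.038, 1, -81, 25, 150, 0, 0, 0.038, 1, -81, 25, 150, 0, 0, 0.038, 1, -81, 25, 150, 0, 0, 0.038, 1]
}}

```text
time_s: 31.15
eef_pos: [0.4796, -0.4425, 0.1023]
tcp_rot: [0.994, -0.107, 0.002, 0.001]
wrist_force: [0.6, 0.0, 0.4]
opening: 0.0855
grasp_force: 0.0
```

Run:
```python
from h import *
from station import ctrl
s=ctrl.read_state(); print(s['eef_pos'],goto(s,(.477,-.4401,.005),down(np.radians(-102.25))))
```

```text
[ 0.47963871 -0.4424791   0.10230112] (array([-3.6, -1.9, 97.3]), array([ 0.001 , -0.0048, -0.0002]))
```

Request:
{"method": "step_arm", "body": {
  "increments": [-2, -1, 40, 0, 0, 0, 1, -2, -1, 75, 0, 0, 0, 1, -2, -1, 91, 0, 0, 0, 1, -2, -1, 96, 0, 0, 0, 1, -2, -1, 96, 0, 0, 0, 1, -2, -1, 96, 0, 0, 0, 0, -2, -1, 96, 0, 0, 0, 0, -2, -1, 96, 0, 0, 0, 0, -2, -1, 96, 0, 0, 0, 0, -2, -1, 96, 0, 0, 0, 0, -2, -1, 96, 0, 0, 0, 0, -2, -1, 96, 0, 0, 0, 0]
}}

```text
time_s: 32.35
eef_pos: [0.4751, -0.4415, 0.0051]
tcp_rot: [0.994, -0.108, 0.001, 0.0]
wrist_force: [-0.0, 0.7, 5.6]
opening: 0.0205
grasp_force: 60.0
```

Request:
{"method": "step_arm", "body": {
  "increments": [0, 0, -20, 0, 0, 0, 0, 0, 0, -50, 0, 0, 0, 0, 0, 0, -90, 0, 0, 0, 0, 0, 0, -130, 0, 0, 0, 0, 0, 0, -155, 0, 0, 0, 0, 0, 0, -155, 0, 0, 0, 0]
}}

```text
time_s: 32.95
eef_pos: [0.4765, -0.443, 0.1633]
tcp_rot: [0.994, -0.108, 0.003, 0.002]
wrist_force: [1.0, -1.2, -1.4]
opening: 0.0205
grasp_force: 59.1
```

Run:
```python
from h import *
from station import ctrl
s=ctrl.read_state(); r=down(np.radians(-100.2)); ax,ay=np.array([np.cos(np.radians(-10.2)),np.sin(np.radians(-10.2))]),np.array([np.sin(np.radians(10.2)),np.cos(np.radians(10.2))])
# tool grips the driver at about x=-20: put that at tray x=-20, y=-46
p=np.array([.572,.2148])-.02*ax-.046*ay; print(p.round(4),s['opening'],s['eef_pos'],goto(s,(*p,.16),r))
```

```text
[0.5442 0.1731] 0.0204519442651043 [ 0.47649459 -0.44300112  0.163278  ] (array([-6.620e+01, -6.162e+02,  5.000e-01]), array([ 0.0039, -0.0067, -0.0384]))
```

Request:
{"method": "step_arm", "body": {
  "increments": [-3, -30, 0, 0, 0, 0, 0, -8, -74, 0, 0, 0, 0, 0, -13, -120, 0, 0, 0, 0, 0, -18, -168, 0, 0, 0, 0, 0, -23, -216, 0, 0, 0, 0, 0, -28, -264, 0, 0, 0, 0, 0, -33, -312, 0, 0, 0, 0, 0, -38, -360, 0, 0, 0, 0, 0, -43, -408, 0, 0, 0, -0.02, 0, -48, -456, 0, 0, 0, -0.038, 0, -53, -500, 0, 0, 0, -0.038, 0, -57, -530, 0, 0, 0, -0.038, 0]
}}

```text
time_s: 34.15
eef_pos: [0.5317, 0.0931, 0.1579]
tcp_rot: [0.996, -0.087, -0.001, -0.0]
wrist_force: [1.0, -0.5, -1.6]
opening: 0.0208
grasp_force: 59.1
```

Request:
{"method": "step_arm", "body": {
  "increments": [-4, -30, 0, 0, 0, 0, 0, -7, -55, 0, 0, 0, 0, 0, -9, -75, 0, 0, 0, 0, 0, -9, -75, 0, 0, 0, 0, 0, -9, -75, 0, 0, 0, 0, 0, -9, -75, 0, 0, 0, 0, 0]
}}

```text
time_s: 34.75
eef_pos: [0.5366, 0.1622, 0.1587]
tcp_rot: [0.996, -0.09, -0.001, 0.001]
wrist_force: [-0.6, -0.0, -1.2]
opening: 0.0202
grasp_force: 59.1
```

Run:
```python
from h import *
s=shot('w10','w'); print(s['time_s'],s['opening'],s['eef_pos'],goto(s,(.5442,.1731,.053),down(np.radians(-100.2))))
# check tip of the driver ahead of the TCP: bright column run near image centre
from station import imaging
cv2.imwrite('pics/scene10.png',imaging.read_camera('scene')[:,:,::-1])
```

```text
34.75 0.020160736675554364 [0.53662471 0.16220836 0.15865784] (array([  5.6, -12.3, 105.6]), array([ 0.0021,  0.001 , -0.0022]))
```

Request:
{"method": "step_arm", "body": {
  "increments": [5, -11, 25, 0, 0, 0, 0, 5, -11, 55, 0, 0, 0, 0, 5, -11, 75, 0, 0, 0, 0, 5, -11, 90, 0, 0, 0, 0, 5, -11, 97, 0, 0, 0, 0, 5, -11, 97, 0, 0, 0, 0, 5, -11, 97, 0, 0, 0, 0, 5, -11, 97, 0, 0, 0, 0]
}}

```text
time_s: 35.65
eef_pos: [0.5447, 0.1741, 0.0632]
tcp_rot: [0.996, -0.089, 0.001, -0.0]
wrist_force: [-0.3, -0.7, -1.3]
opening: 0.0203
grasp_force: 59.1
```

Run:
```python
from h import *
from station import ctrl
s=ctrl.read_state(); print(s['opening'],s['eef_pos'],s['wrist_force'],goto(s,(.5442,.1731,.051),down(np.radians(-100.2))))
```

```text
0.020287662533882117 [0.54469898 0.17410348 0.06319011] [-0.26920205 -0.74743817 -1.31047969] (array([-0.3,  1.1, 12.2]), array([-0.0007, -0.0016, -0.0005]))
```

Request:
{"method": "step_arm", "body": {
  "increments": [0, 1, 4, 0, 0, 0, 0, 0, 1, 8, 0, 0, 0, 0, 0, 1, 10, 0, 0, 0, 0, 0, 1, 10, 0, 0, 0, 0]
}}

```text
time_s: 36.05
eef_pos: [0.5435, 0.1731, 0.0519]
tcp_rot: [0.996, -0.089, -0.0, 0.0]
wrist_force: [0.0, -0.2, -1.1]
opening: 0.0206
grasp_force: 59.1
```

Request:
{"method": "step_arm", "body": {
  "increments": [0, 0, 1, 0, 0, 0, 0, 0, 0, 1, 0, 0, 0, 0]
}}

```text
time_s: 36.25
eef_pos: [0.5437, 0.1731, 0.0512]
tcp_rot: [0.996, -0.089, -0.0, 0.0]
wrist_force: [0.5, -0.7, -1.0]
opening: 0.0207
grasp_force: 59.1
```

Request:
{"method": "step_arm", "body": {
  "increments": [0, 0, 1, 0, 0, 0, 0, 0, 0, 1, 0, 0, 0, 0, 0, 0, 1, 0, 0, 0, 0.36, 0, 0, 1, 0, 0, 0, 0.36, 0, 0, 1, 0, 0, 0, 0.36, 0, 0, 1, 0, 0, 0, 0.36, 0, 0, -4, 0, 0, 0, 0.36]
}}

```text
time_s: 36.95
eef_pos: [0.5436, 0.1735, 0.055]
tcp_rot: [0.996, -0.089, -0.0, -0.0]
wrist_force: [-0.2, -0.2, -0.6]
opening: 0.0306
grasp_force: 0.0
```

Request:
{"method": "step_arm", "body": {
  "increments": [0, 0, -20, 0, 0, 0, 0.36, 0, 0, -50, 0, 0, 0, 0.36, 0, 0, -90, 0, 0, 0, 0.36, 15, -15, -130, 0, 0, 0, 0.6, 27, -40, -170, 0, 0, 0, 1, 27, -40, -195, 0, 0, 0, 1, 27, -40, -195, 0, 0, 0, 1, 27, -40, -195, 0, 0, 0, 1, 27, -40, -195, 0, 0, 0, 1]
}}

```text
time_s: 37.85
eef_pos: [0.5763, 0.2076, 0.249]
tcp_rot: [0.996, -0.089, -0.001, 0.0]
wrist_force: [0.7, -0.4, -0.3]
opening: 0.0854
grasp_force: 0.0
```

Run:
```python
from h import *
s=shot('w11','w'); print(s['time_s'],s['eef_pos'],s['opening'],s['wrist_force'])
im=cv2.imread('pics/w11.png'); K,T=cam('w11'); b,g,r=[im[:,:,k].astype(int) for k in range(3)]
m=cv2.morphologyEx(((b-r)>25).astype(np.uint8),cv2.MORPH_CLOSE,np.ones((5,5)))
n,lab,st,ce=cv2.connectedComponentsWithStats(m); i=1+st[1:,4].argmax()
c,_=cv2.findContours((lab==i).astype(np.uint8),cv2.RETR_EXTERNAL,cv2.CHAIN_APPROX_NONE); c=max(c,key=cv2.contourArea)
h=cv2.convexHull(c); q=cv2.approxPolyDP(h,6,True)[:,0]; w=cast(K,T,q,.066); C=w.mean(0)[:2]
print('tray',[np.linalg.norm(w[k]-w[k-1]).round(4) for k in range(len(w))],C.round(4))
a=np.radians(-10.2); Rt=np.array([[np.cos(a),-np.sin(a)],[np.sin(a),np.cos(a)]])
ins=np.zeros(b.shape,np.uint8); cv2.fillConvexPoly(ins,h,1)
def rep(nm,mask,z):
    mask=cv2.morphologyEx((mask&(ins>0)).astype(np.uint8),cv2.MORPH_OPEN,np.ones((3,3)))
    n,lab,st,_=cv2.connectedComponentsWithStats(mask)
    for i in range(1,n):
        if st[i,4]<60: continue
        bx=cv2.boxPoints(cv2.minAreaRect(np.argwhere(lab==i)[:,::-1].astype(np.float32))); t=(cast(K,T,bx,z)[:,:2]-C)@Rt
        print(nm,st[i,4],'tray-frame centre',t.mean(0).round(4),'size',np.ptp(t,axis=0).round(4))
rep('cap',(r-b)>60,.073); rep('handle',(im.max(2)<55),.067); rep('pale',(abs(r-b)<25)&(g>90),.06)
```

```text
37.85 [0.57626621 0.20755704 0.24903612] 0.08542068325236767 [ 0.73138771 -0.44436778 -0.25117882]
tray [np.float64(0.1886), np.float64(0.1706), np.float64(0.1892), np.float64(0.1726)] [0.5725 0.2155]
cap 554 tray-frame centre [0.037  0.0432] size [0.0273 0.0276]
handle 1174 tray-frame centre [-0.0316 -0.0465] size [0.0937 0.0237]
pale 925 tray-frame centre [ 0.0543 -0.0431] size [0.0494 0.0296]
pale 527 tray-frame centre [-0.0084  0.0417] size [0.0572 0.0196]
pale 98 tray-frame centre [-0.0609 -0.0321] size [0.0262 0.0056]
```

The tray is still seated. The screwdriver handle measures at x = −31.6 mm, y = −46.5 mm (nominal −31.5 mm), so its middle is near 0. The tube is at y ≈ 43 mm in the plain half, and the arm is clear. Handing in.

```bash
python3 -c "
from station import ctrl
print(ctrl.close_job())"
```

```text
the job is handed in; nothing more can be done
None
```

The kit is packed and the job is handed in at about 38 s of the 136 s allowed: both legs on the tote floor either side of the rib, the tray seated over them, the screwdriver in the strip half and the pin tube in the other; the hand-in returned no verdict.

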